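# Clamp a batch of lock barrels in the vise

## Robot

A 6-joint arm with a two-finger parallel gripper is mounted at the origin on the work surface. World frame = base frame: x ahead of the robot, y to its left, z up, the work surface at z = 0. Lengths are in m, angles in degrees, forces in N, time in s.
With the tool pointing down it reaches from about 0.375 to 0.9 m from the base axis. Payload 3.1 kg.
Tool frame: the origin (TCP) lies midway between the tips of the shut fingers; the grasp point (between the pads) lies 19 mm behind it; x points along the fingers, y is the direction in which the jaws open and shut, and the axes are right-handed (so a half turn about x gives the same grasp; the last joint's range is limited). The gripper opens to 87 mm and grips with 3 to 60 N. Pads are 19 mm wide; open, the fingers measure 117 mm over their backs; the gripper's body (75 mm by 190 mm) begins 51 mm behind the grasp point.
Start: joints at [66.091, 30.224, 82.088, -0, 67.689, -10.227], TCP at [0.148, 0.607, 0.194] pointing down, gripper open.
Joint ranges: [-176.69, 176.69], [-43.24, 126.21], [12.49, 139.97], [-82, 262], [0, 151.66], [-163.58, 163.58]. Speed limits (degrees/s): [159.86, 159.86, 180, 180, 180, 180].

## Interface

Orientations are given as a 3x3 rotation matrix whose columns are the frame's x, y, z axes.
In Python, from rig import bot gives the robot as it stands.
- The arm moves only by the tool play_rows, never from a script. Its argument "motion" is a list of rows, each a list of 3 entries, a list of its own where there are three numbers: the shift along the tool's x, y, z in mm, then the turn, a rotation vector about the tool's x, y, z in degrees, then the opening, from 0 (shut) to 1 (fully open). A call has 1 to 8 rows; each row is the pose to reach, as a shift and turn from the pose commanded when the call began, along the tool's axes at that moment; what a row does not reach only later rows make up. A row lasts 1/10 s, in which the tool goes at most 50 mm and 8.59 degrees, less where a joint would pass 70% of its speed; a pose out of reach is approached as far as the arm can. A call with a gripper value outside its range is refused whole. The fingers move at their own pace and stop on an object; the grip force is fixed at half the most. Time passes only in rows, so rows that repeat a pose let the fingers close. It gives the time, the measured TCP pose, the force and the opening at its end, in the units of the state.
- bot.read_state(): the state, without advancing time (a new reading comes with each control period).
- bot.capture(name): name is "side" or "top"; returns a dict with "img" (480x640x3 uint8, blue, green, red), "mtx" (3x3 intrinsics, pixels), "rvec" (rotation vector, rad) and "tvec" (3), from world to camera coordinates, as OpenCV has them. Camera axes: x right, y down, z forward; pixel columns grow to the right and rows downward; lengths in m; the calibration is good to about 2 mm. A picture is of the moment at which its call begins. There is no depth.
- bot.hand_in(): hands the job in, once; it reports no verdict.
The state is a dict: "time_s": time; "joint_positions": joint angles; "qvel": joint speeds; "tau": joint torques, N m; "position": TCP position; "tcp_rot": TCP orientation; "force": force on the tool from outside, world axes, zero at the start; "moment": the same for the moment, N m; "opening": opening from 0.0 (shut) to 1.0 (fully open).
Only numpy, scipy, OpenCV 4.12 (cv2) and the standard library are available. Lean on these libraries where they do the work, as an engineer would, in place of code of your own. Each camera call takes 0.05 s, during which the arm holds its last target.

## Task

First get the vise ready: draw the yellow knob of its prop bar all the way back to the end stop and throw the aluminium offcuts lying on the vise bed into the grey scrap box. Then lay every brass lock barrel that is on the bench on the bed between the jaws, side by side, each lengthwise from jaw to jaw, and crank the red handle clockwise until the jaw grips them all firmly. The bench brush must end up lying in the green tray; leave the spray can, the padlock and the carton where they are.

Things in the scene. Friction and masses are not known exactly. Their poses are not given: they have to be found in the camera images.
- vise: blue machine vise fixed to the bench. Origin: on the bench under the middle of the bed; y along the screw, from the fixed jaw (-y) to the crank (+y); x across the jaws (150 mm, x -75 to 75); z up. Fixed jaw: block y -75 to -40 mm, top z 90. Screw's end block: y 90 to 108, x +-30, top z 86. Base: x +-75, y -78 to 108, z 0 to 50. Tail with the prop bar's knob: x +-35, y -203 to -78, top z 55
- bed (a point): middle of the flat steel bed that the work lies on, on its surface, 50 mm above the bench and level with the vise's origin; the fixed jaw's face is 40 mm from it in the vise's -y
- jaw: moving jaw, 150 mm wide, 41 mm thick, 40 mm high (top 90 mm above the bench), with a spring-backed steel face that gives 1 mm per 25 N; origin in the middle of its gripping face at bed height. Wide open, the face is at y +40 in the vise frame (80 mm from the fixed jaw); the crank moves it towards the fixed jaw
- crank (a joint): crank angle, rad; 0 = arm straight up, jaw wide open; grows clockwise as seen from the crank's end (the handle goes from the top to the vise's -x side). Jaw opening = 80 mm - 1.91 mm per rad (12 mm a turn); ends at 12.6 rad. Takes about 7 N at the handle, little more once the jaw bears; stays where it is left. 1.5 mm of advance past first touch grips firmly; more, up to the end, does no harm
- crank_grip (a point): middle of the crank's red handle: a cylinder 18 mm in diameter and 50 mm long, parallel to the screw (vise y), turning freely on its pin; it goes round point crank_hub in a circle of radius 35 mm. In the vise frame it lies at (-35 sin a, 153, 72 + 35 cos a) mm for crank angle a
- crank_hub (a point): point on the screw's axis in the plane of the middle of the red handle: vise frame (0, 153, 72) mm
- prop (a joint): prop bar, m: 0 = fully in, its steel bar (10 mm thick, axis 65 mm above the bench, at x 0 of the vise) lying across the middle of the bed as far as y +30 and blocking the jaw; 0.076 = drawn fully back to the end stop (towards the vise's -y), bar clear of the bed. Friction about 6 N; it stays where it is left
- prop_grip (a point): middle of the top of the prop bar's yellow knob: a block 24 mm (vise x) by 16 mm (vise y), 36 mm high, top 93.5 mm above the bench; slides along the vise's -y
- barrel1: brass lock barrel, a square bar 60 x 30 x 30 mm, 0.2 to 0.4 kg, round keyway plugs in its two ends, dark band round its middle; origin at its centre, x along its length. Its four long sides are alike, its ends too. Askew by under 8 degrees between the smooth jaws it squares up as they close; much more and it may jam. May be absent
- barrel2: brass lock barrel, a square bar 60 x 30 x 30 mm, 0.2 to 0.4 kg, round keyway plugs in its two ends, dark band round its middle; origin at its centre, x along its length. Its four long sides are alike, its ends too. Askew by under 8 degrees between the smooth jaws it squares up as they close; much more and it may jam. May be absent
- barrel3: brass lock barrel, a square bar 60 x 30 x 30 mm, 0.2 to 0.4 kg, round keyway plugs in its two ends, dark band round its middle; origin at its centre, x along its length. Its four long sides are alike, its ends too. Askew by under 8 degrees between the smooth jaws it squares up as they close; much more and it may jam. May be absent
- offcut1: aluminium offcut, a square bar 40 x 24 x 24 mm, origin at its centre, its y axis along its length; starts lying on the vise bed beside the prop bar, roughly along the vise's y. May be absent
- offcut2: aluminium offcut, a square bar 40 x 24 x 24 mm, origin at its centre, its y axis along its length; starts lying on the vise bed beside the prop bar, roughly along the vise's y. May be absent
- scrap: grey open scrap box 130 x 130 x 55 mm high, walls 5 mm, fixed; origin at the centre of its underside
- tray: green open tool tray, 100 mm (its x) by 200 mm (its y), 25 mm high, walls 5 mm, fixed; origin at the centre of its underside
- brush: flat bench brush 150 mm long along its x; origin at mid-length on its underside. Round wooden handle 20 mm in diameter from x -75 to 0, axis 10 mm above the underside; head 42 mm wide (y) and 20 mm thick from x -5 to 75. Either flat side may lie up
- can: red spray can, 52 mm in diameter, 150 mm high, standing; a bystander
- padlock: brass padlock 50 x 45 x 24 mm with a steel shackle, lying; a bystander
- carton: small cardboard carton 70 x 100 x 50 mm; a bystander
Mind the look-alikes: they are no part of the job. What is shaped like the barrel3 but orange or turquoise is not meant.

How it is judged:
By the outcome, as a careful person would: the job done as asked, in the order asked, and still so for the second after the job is handed in, with the robot touching nothing.
Of offcut1, offcut2 only 1 to 2 are there at a start; the rules pass over those that are not, and their reading is None.
Of barrel1, barrel2, barrel3 only 2 to 3 are there at a start; the rules pass over those that are not, and their reading is None.
At some moment in a run one of brush may be knocked a few centimetres aside while the robot is not near it.
Once in a run the grip may slacken for a moment while it holds something.
It also fails if it takes over 210 s, if anything falls off the work surface, if the arm or the gripper's body presses on something with over 40 N, if the wrist force passes 120 N, or if a joint passes its speed limit or range.

## Working session

There is one attempt and no reset: what is moved stays moved. The work goes in short steps, Python scripts to look and compute and a tool call to move; the robot and the scene stay as the last step left them, time stands still between calls to the robot, and variables do not carry over. Pictures are saved under pics/ and viewed, and the job is handed in when it is done.

Besides the shell and the picture viewer there is one more tool, called after "Call:" by a JSON object that holds its "method" and its "body". play_rows: Moves the arm, as the interface text tells. Its arguments: {"type":"object","properties":{"motion":{"type":"array"}},"required":["motion"]}

```bash
ls; mkdir -p pics; python3 - <<'E'
from rig import bot
import cv2
s=bot.read_state()
print(s)
for n in("side","top"):
    c=bot.capture(n); cv2.imwrite(f"pics/{n}0.png",c["img"]); print(n,c["mtx"],c["rvec"],c["tvec"])
E
```

```text
pics
{'time_s': 0.0, 'joint_positions': array([ 6.60876388e+01,  3.02802724e+01,  8.21564899e+01,  8.16868439e-04,
        6.76885686e+01, -1.02255470e+01]), 'qvel': array([ 0.02854983, -0.01760949, -0.08168382,  0.01947608,  0.10978541,
       -0.00969474]), 'tau': array([ 8.19181842e-04, -4.40046608e+01, -1.76593727e+01,  6.35140669e-02,
        5.82178950e-02, -1.37995485e-04]), 'position': array([0.14750572, 0.60652764, 0.19265712]), 'tcp_rot': array([[-8.98709618e-04,  2.36618858e-01,  9.71602135e-01],
       [-1.99433297e-03,  9.71600171e-01, -2.36620225e-01],
       [-9.99997607e-01, -2.15035104e-03, -4.01289628e-04]]), 'force': array([0.34928375, 0.28991599, 0.21700785]), 'moment': array([ 0.02936537,  0.01798186, -0.02507523]), 'opening': 0.9966500813673775}
side [[443.04929713   0.         312.78661411]
 [  0.         443.04929713 239.3445149 ]
 [  0.           0.           1.        ]] [ 0.19381067 -2.80151707  1.32008654] [0.57058259 0.16922353 1.1671469 ]
top [[589.75285331   0.         325.13596179]
 [  0.         589.75285331 241.0858405 ]
 [  0.           0.           1.        ]] [ 2.12358405 -2.14115979  0.20941494] [-0.07828883  0.59334421  1.24834463]
```

View pics/side0.png

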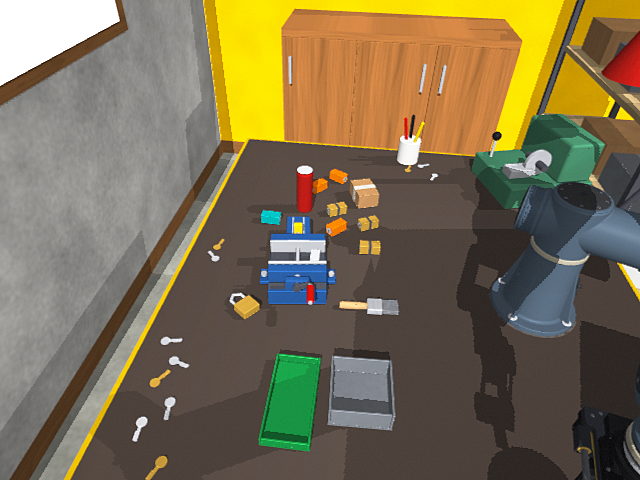

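View pics/top0.png

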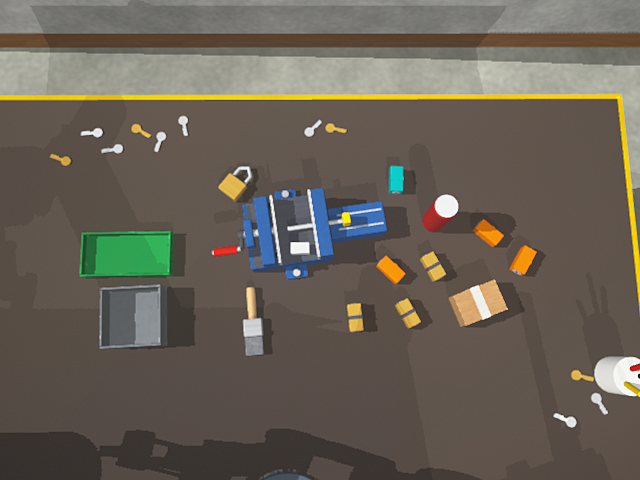

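```bash
cat > h.py <<'E'
import numpy as np, cv2
from rig import bot
def ray(c,u,v):
    R=cv2.Rodrigues(c["rvec"])[0]; t=np.asarray(c["tvec"]).ravel()
    d=R.T@np.linalg.inv(c["mtx"])@np.array([u,v,1.]); o=-R.T@t
    return o,d
def onz(c,u,v,z):
    o,d=ray(c,u,v); return o+d*(z-o[2])/d[2]
def proj(c,p):
    return cv2.projectPoints(np.atleast_2d(np.asarray(p,float)),c["rvec"],c["tvec"],c["mtx"],None)[0].reshape(-1,2)
def crop(c,x0,y0,w,h,k,name):
    im=cv2.resize(c["img"][y0:y0+h,x0:x0+w],None,fx=k,fy=k,interpolation=cv2.INTER_CUBIC); cv2.imwrite("pics/"+name,im)
E
python3 - <<'E'
from h import *
c=bot.capture("top"); crop(c,205,160,200,150,4,"tv.png"); crop(c,330,220,200,130,4,"tb.png")
s=bot.capture("side"); crop(s,220,150,180,135,4,"sv.png")
for n,x in(("top",c),("side",s)): print(n, ray(x,320,240)[0])
print(onz(c,640,480,0),onz(c,0,0,0))
E
```

```text
top [ 0.35702988 -0.0641282   1.33602697]
side [0.47936385 0.86044008 0.86387855]
[ 0.07371354 -0.75860263  0.        ] [1.21416151 0.71387145 0.        ]
```

View pics/tv.png

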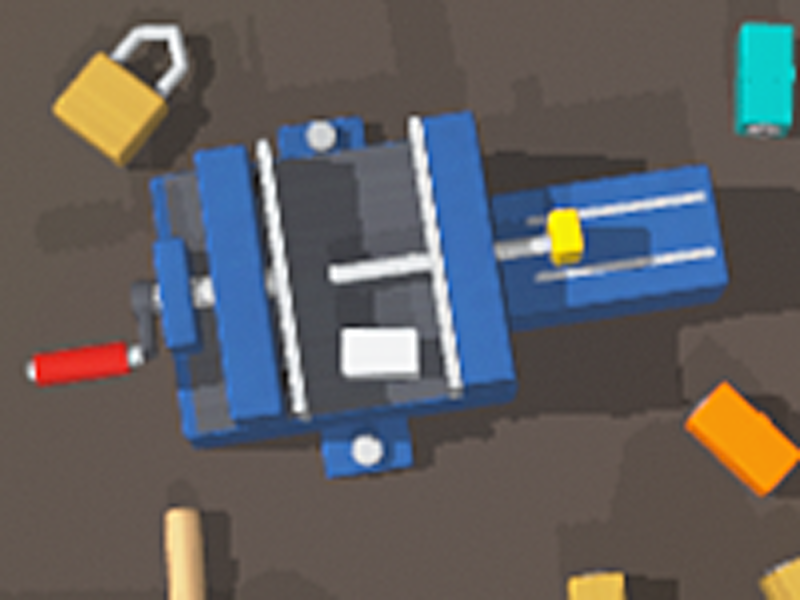

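View pics/tb.png

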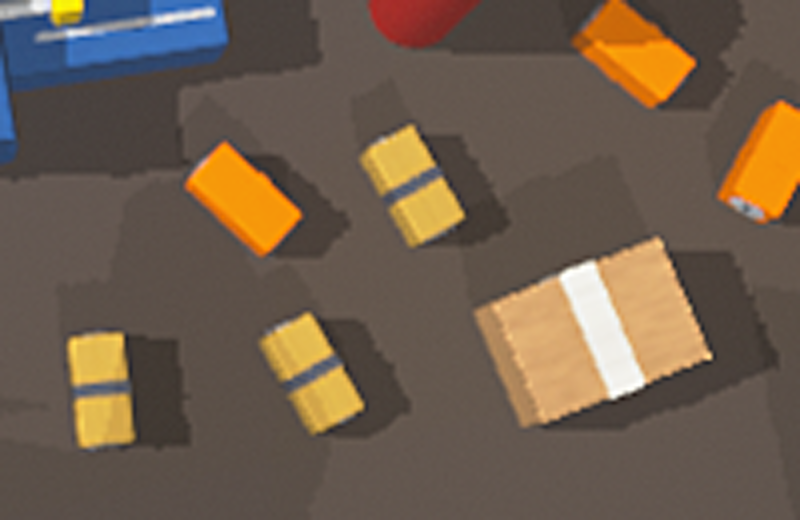

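View pics/sv.png

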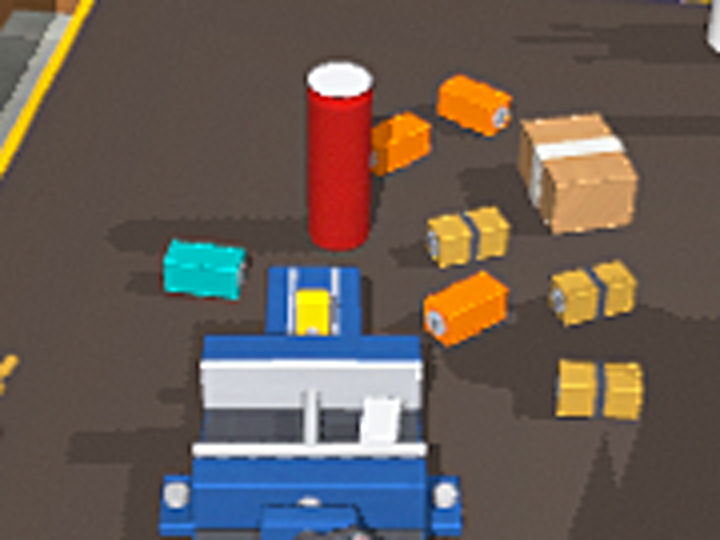

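```bash
cat >> h.py <<'E'
def V2W(P,p):
    p=np.atleast_2d(np.asarray(p,float)); x,y,th=P; c,s=np.cos(th),np.sin(th)
    return np.c_[x+c*p[:,0]-s*p[:,1], y+s*p[:,0]+c*p[:,1], p[:,2]]
E
cat > fit.py <<'E'
from h import *
from scipy.optimize import least_squares
c=bot.capture("top"); s=bot.capture("side")
vp=np.array([[75,-75,90],[-75,-75,90],[35,-203,55],[75,-40,90],[-75,-40,90]])/1e3
px=np.array([[472,112],[513,380],[708,167],[413,118],[455,395]])/4+[205,160]
f=lambda P:(proj(c,V2W(P,vp))-px).ravel()
r=least_squares(f,[.55,.05,0]); P=r.x; print(P,np.degrees(P[2]),r.fun.round(1))
np.save("P.npy",P)
def box(x0,x1,y0,y1,z0,z1):
    q=[(x,y,z) for x in(x0,x1) for y in(y0,y1) for z in(z0,z1)]
    e=[(i,j) for i in range(8) for j in range(i) if bin(i^j).count('1')==1]
    return np.array(q)/1e3,e
bs=[box(-75,75,-75,-40,50,90),box(-30,30,90,108,50,86),box(-75,75,-78,108,0,50),box(-35,35,-203,-78,0,55)]
for n,k,w in(("top",c,(205,160)),("side",s,(220,190))):
    im=cv2.resize(k["img"][w[1]:w[1]+150,w[0]:w[0]+200],None,fx=4,fy=4)
    for q,e in bs:
        u=((proj(k,V2W(P,q))-w+.5)*4-.5)
        for i,j in e: cv2.line(im,tuple(u[i].astype(int)),tuple(u[j].astype(int)),(0,255,255),1)
    for a in np.radians([0,45,90]):
      u=(proj(k,V2W(P,[[-.035*np.sin(a),.153,.072+.035*np.cos(a)]]))[0]-w+.5)*4
      cv2.circle(im,tuple(u.astype(int)),4,(0,255,0),-1)
    cv2.imwrite(f"pics/fit_{n}.png",im)
E
python3 fit.py
```

```text
[ 0.61893145 -0.01639414  0.14044227] 8.046749105641053 [ 0.5  0.2  0.7  0.3  0.5 -0.3 -0.6  0.9 -1.  -1.1]
```

View pics/fit_top.png

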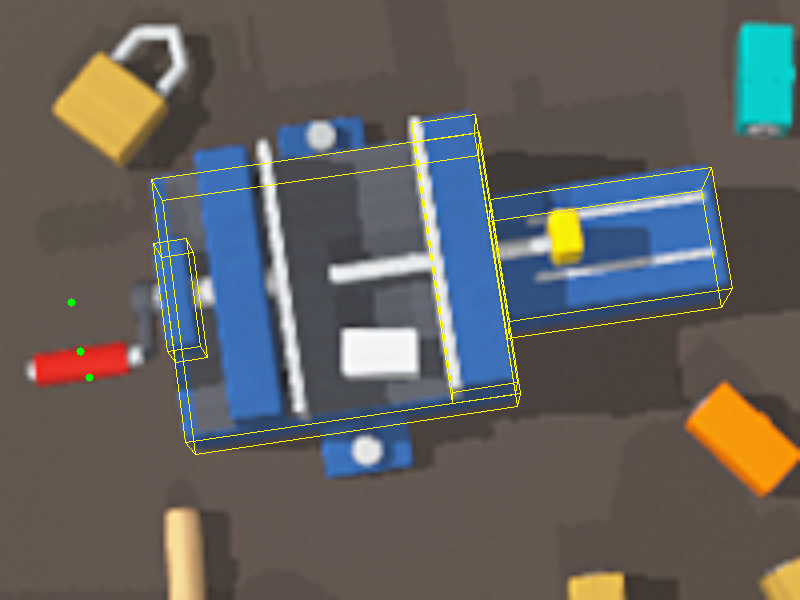

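View pics/fit_side.png

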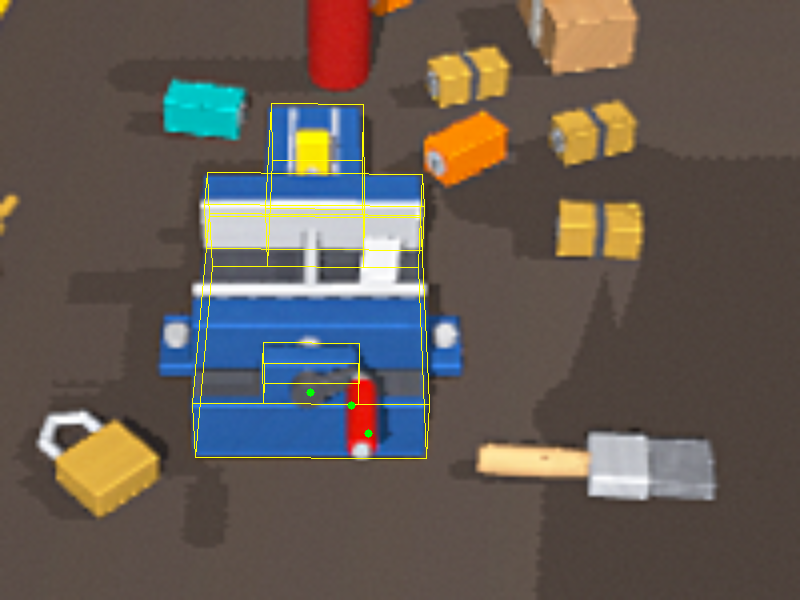

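```bash
cat >> h.py <<'E'
from scipy.optimize import minimize
def boxpts(L,x,y,yaw,z0):
    l,w,h=L; q=np.array([(a*l/2,b*w/2,z0+k*h) for a in(-1,1) for b in(-1,1) for k in(0,1)])
    return V2W((x,y,yaw),q)
def mask(c,fn,u,v,r=32,k=6):
    x0,y0=int(u-r),int(v-r); sub=c["img"][y0:y0+2*r,x0:x0+2*r]
    b,g,rr=[sub[...,i].astype(float) for i in range(3)]
    m=fn(b,g,rr).astype(np.uint8)
    n,lab,st,ce=cv2.connectedComponentsWithStats(cv2.morphologyEx(m,cv2.MORPH_CLOSE,np.ones((5,5))))
    i=1+np.argmax(st[1:,4]) if n>1 else 0
    return cv2.resize((lab==i).astype(np.float32),None,fx=k,fy=k,interpolation=cv2.INTER_LINEAR)>.5,x0,y0,k
def fitbox(views,L,z0,p0):
    # views: list of (c,mask tuple)
    def cost(p):
        t=0
        for c,(m,x0,y0,k) in views:
            u=(proj(c,boxpts(L,p[0],p[1],p[2],z0))-[x0,y0]+.5)*k-.5
            im=np.zeros(m.shape,np.uint8); cv2.fillConvexPoly(im,cv2.convexHull(np.round(u*16).astype(np.int32)),1,shift=4)
            im=im>0; t+=1-(im&m).sum()/max(1,(im|m).sum())
        return t/len(views)
    best=None
    for dy in np.radians(range(-90,90,15)):
        q=[p0[0],p0[1],dy]; f=cost(q)
        if best is None or f<best[0]: best=(f,q)
    cand=[]
    for s in(0,.2,-.2):
        q=np.array(best[1])+[0,0,s]
        r=minimize(cost,q,method="Nelder-Mead",options=dict(initial_simplex=[q,q+[.01,0,0],q+[0,.01,0],q+[0,0,.15]],xatol=1e-4,fatol=1e-4))
        cand.append((r.fun,r.x))
    return min(cand,key=lambda a:a[0])
brass=lambda b,g,r:(r>90)&(g>.6*r)&(g<.9*r)&(b<.6*r)
white=lambda b,g,r:(r>140)&(abs(r-b)<25)
def w2v(P,p):
    p=np.asarray(p)[:2]-P[:2]; c,s=np.cos(P[2]),np.sin(P[2]); return np.array([c*p[0]+s*p[1],-s*p[0]+c*p[1]])*1e3
E
cat > meas.py <<'E'
from h import *
P=np.load("P.npy"); c=bot.capture("top"); s=bot.capture("side")
for n,(u,v),h in(("b1",(356,317),.015),("b2",(408,313),.015),("b3",(433,266),.015)):
    p0=onz(c,u,v,h)[:2]; us=proj(s,[[*p0,h]])[0]
    m1=mask(c,brass,u,v); m2=mask(s,brass,*us,r=20)
    for vv in([(c,m1)],[(s,m2)],[(c,m1),(s,m2)]):
        f,x=fitbox(vv,(.06,.03,.03),0,p0); print(n,round(f,3),x[:2].round(4),round(np.degrees(x[2]),1),"vise",w2v(P,x).round(0))
p0=onz(c,300,248,.062)[:2]; us=proj(s,[[*p0,.062]])[0];print(us)
A=lambda a:V2W(P,[[-.035*np.sin(a),.153,.072+.035*np.cos(a)]])
th=np.radians(np.arange(0,181,3))
for a in th[::4]: print(round(np.degrees(a)),((proj(c,A(a))[0]-[205,160]+.5)*4).round(0),((proj(s,A(a))[0]-[220,190]+.5)*4).round(0))
# jaw face top z90
for q in [(263,145),(303,412)]: print("jaw",w2v(P,onz(c,q[0]/4+205,q[1]/4+160,.09)))
for nm,q,z in [("knob",(566,236),.0935),("off",(380,340),.074),("off",(380,352),.074)]: print(nm,w2v(P,onz(c,q[0]/4+205,q[1]/4+160,z)))
for q in [(342,328),(418,330),(418,373),(342,369)]: print("offc",w2v(P,onz(c,q[0]/4+205,q[1]/4+160,.074)))
for nm,(u,v),z in [("can",(444,206),.15),("carton",(478,303),.05),("padlock",(233,187),.024),("brushhandle end",(251,289),.01),("brush head end",(254,355),.01),("orange",(390,270),.03),("turq",(397,180),.03)]:
    w=onz(c,u,v,z); print(nm,w.round(3),w2v(P,w).round(0))
for q in [(80,234),(171,232),(172,275),(81,277)]: print("tray",onz(c,*q,.025).round(3))
for q in [(100,288),(165,287),(166,346),(101,348)]: print("scrap",onz(c,*q,.055).round(3))
E
python3 meas.py
```

```text
b1 0.043 [ 0.4276 -0.1475] 5.1 vise [-208. -103.]
b1 0.057 [ 0.4257 -0.1504] 3.3 vise [-210. -106.]
b1 0.081 [ 0.4272 -0.1479] 4.9 vise [-208. -103.]
b2 0.056 [ 0.4353 -0.2656] 27.9 vise [-217. -221.]
b2 0.057 [ 0.4359 -0.2669] 29.3 vise [-216. -222.]
b2 0.063 [ 0.4354 -0.2658] 28.5 vise [-217. -221.]
b3 0.054 [ 0.5405 -0.3263] 28.0 vise [-121. -296.]
b3 0.169 [ 0.5393 -0.3272] 28.7 vise [-122. -297.]
b3 0.116 [ 0.54   -0.3265] 28.1 vise [-122. -296.]
[314.23580804 257.21677125]
0 [ 72. 302.] [310. 393.]
12 [ 73. 316.] [322. 394.]
24 [ 76. 330.] [334. 397.]
36 [ 78. 342.] [345. 401.]
48 [ 81. 354.] [354. 407.]
60 [ 84. 364.] [361. 414.]
72 [ 86. 371.] [366. 421.]
84 [ 88. 376.] [368. 430.]
96 [ 90. 378.] [368. 438.]
108 [ 92. 378.] [365. 446.]
120 [ 93. 374.] [360. 453.]
132 [ 94. 368.] [353. 460.]
144 [ 94. 360.] [344. 465.]
156 [ 94. 350.] [334. 469.]
168 [ 93. 339.] [322. 472.]
180 [ 91. 326.] [311. 472.]
jaw [73.7856653  41.24745026]
jaw [-74.76819061  39.67338433]
knob [  -1.18514751 -113.73025296]
off [-39.34969307  -6.36505251]
off [-45.89468176  -5.42821412]
offc [-29.75927621  13.11270293]
offc [-36.92043599 -27.56899311]
offc [-60.34818876 -24.14591589]
offc [-52.1175465   16.24662444]
can [ 0.647 -0.329  0.15 ] [ -16. -313.]
carton [ 0.454 -0.416  0.05 ] [-219. -372.]
padlock [0.726 0.127 0.024] [126. 127.]
brushhandle end [0.492 0.084 0.01 ] [-111.  117.]
brush head end [0.347 0.075 0.01 ] [-257.  129.]
orange [ 0.53  -0.228  0.03 ] [-117. -197.]
turq [ 0.739 -0.25   0.03 ] [  86. -248.]
tray [0.618 0.469 0.025]
tray [0.621 0.264 0.025]
tray [0.524 0.259 0.025]
tray [0.521 0.46  0.025]
scrap [0.493 0.405 0.055]
scrap [0.494 0.265 0.055]
scrap [0.368 0.258 0.055]
scrap [0.365 0.396 0.055]
```

```bash
cat >> h.py <<'E'
def plan(*targets):
    """targets: (x,y,z,phi_deg) tool-down poses, phi = world angle of tool y (mod 180 chosen nearest). prints shift/turn from measured pose"""
    st=bot.read_state(); p=st["position"]; R=st["tcp_rot"]; ph=np.degrees(np.arctan2(R[1,1],R[0,1]))
    print("t",round(st["time_s"],2),"pos",p.round(4),"phi",round(ph,2),"tilt",np.degrees([R[0,0],R[1,0]]).round(2),"open",round(st["opening"]*87,1),"F",st["force"].round(1),"j1,j6",st["joint_positions"][[0,5]].round(0))
    for x,y,z,f in targets:
        d=np.array([x,y,z])-p; a=np.radians(ph)
        t=[-d[2],d[0]*np.cos(a)+d[1]*np.sin(a),d[0]*np.sin(a)-d[1]*np.cos(a)]
        r=-(((f-ph)+90)%180-90)
        print("  shift",(np.array(t)*1e3).round(1),"turn",round(r,1))
def vt(vx,vy,z,dphi=0):
    P=np.load("P.npy"); w=V2W(P,[[vx/1e3,vy/1e3,0]])[0]; return (w[0],w[1],z,np.degrees(P[2])+dphi)
E
python3 - <<'E'
from h import *
plan(vt(0,-114,.2),vt(0,-114,.13),vt(0,-114,.067))
E
```

```text
t 0.4 pos [0.1478 0.6071 0.1935] phi 76.32 tilt [-0.01 -0.02] open 87.1 F [ 0.5 -0.   0.2] j1,j6 [ 66. -10.]
  shift [  -6.5 -600.3  647.5] turn 68.3
  shift [  63.5 -600.3  647.5] turn 68.3
  shift [ 126.5 -600.3  647.5] turn 68.3
```

Call:
{"method": "play_rows", "body": {"motion": [[[-6,-270,290],[40,0,0],1],[[-6,-270,290],[40,0,0],1],[[-6,-270,290],[40,0,0],1],[[-6,-270,290],[40,0,0],1],[[-6,-270,290],[40,0,0],1],[[-6,-270,290],[40,0,0],1],[[-6,-270,290],[40,0,0],1],[[-6,-270,290],[40,0,0],1]]}}

```text
time_s: 1.2
position: [0.3668, 0.2745, 0.2]
tcp_rot: [[0.001, 0.806, 0.592], [0.0, 0.592, -0.806], [-1.0, 0.001, 0.0]]
force: [0.3, 1.1, -0.5]
opening: 1.001
```

```bash
python3 - <<'E'
from h import *
plan(vt(0,-114,.2),vt(0,-114,.13),vt(0,-114,.067))
E
```

```text
t 1.2 pos [0.3668 0.2745 0.2   ] phi 36.31 tilt [0.06 0.02] open 87.1 F [ 0.3  1.1 -0.5] j1,j6 [ 23. -14.]
  shift [  0.  -23.  484.1] turn 28.3
  shift [ 70.  -23.  484.1] turn 28.3
  shift [133.  -23.  484.1] turn 28.3
```

Call:
{"method": "play_rows", "body": {"motion": [[[0,-23,390],[28,0,0],0.6],[[0,-23,390],[28,0,0],0.6],[[0,-23,390],[28,0,0],0.6],[[0,-23,390],[28,0,0],0.6],[[0,-23,390],[28,0,0],0.6],[[0,-23,390],[28,0,0],0.6],[[0,-23,390],[28,0,0],0.6],[[0,-23,390],[28,0,0],0.6]]}}

```text
time_s: 2.0
position: [0.5797, -0.0544, 0.1999]
tcp_rot: [[0.001, 0.99, 0.143], [-0.001, 0.143, -0.99], [-1.0, 0.001, 0.001]]
force: [1.2, 0.8, 0.1]
opening: 0.603
```

```bash
python3 - <<'E'
from h import *
plan(vt(0,-114,.2),vt(0,-114,.13),vt(0,-114,.067))
E
```

```text
t 2.0 pos [ 0.5797 -0.0544  0.1999] phi 8.23 tilt [ 0.08 -0.04] open 52.4 F [1.2 0.8 0.1] j1,j6 [-16. -25.]
  shift [-0.1 43.9 82. ] turn 0.2
  shift [69.9 43.9 82. ] turn 0.2
  shift [132.9  43.9  82. ] turn 0.2
```

Call:
{"method": "play_rows", "body": {"motion": [[[0,44,82],[0,0,0],0.6],[[0,44,82],[0,0,0],0.6],[[50,44,82],[0,0,0],0.6],[[90,44,82],[0,0,0],0.6],[[115,44,82],[0,0,0],0.6],[[132,44,82],[0,0,0],0.6],[[132,44,82],[0,0,0],0.6],[[132,44,82],[0,0,0],0.6]]}}

```text
time_s: 2.8
position: [0.6338, -0.1264, 0.0678]
tcp_rot: [[0.0, 0.989, 0.145], [-0.0, 0.145, -0.989], [-1.0, 0.0, 0.0]]
force: [-0.5, -0.1, 0.1]
opening: 0.599
```

```bash
python3 - <<'E'
from h import *
plan(vt(0,-114,.067))
c=bot.capture("side"); crop(c,220,150,180,135,4,"k1.png")
E
```

```text
t 2.8 pos [ 0.6338 -0.1264  0.0678] phi 8.32 tilt [ 0.01 -0.  ] open 52.1 F [-0.5 -0.1  0.1] j1,j6 [-21. -29.]
  shift [0.8 0.6 3. ] turn 0.3
```

View pics/k1.png

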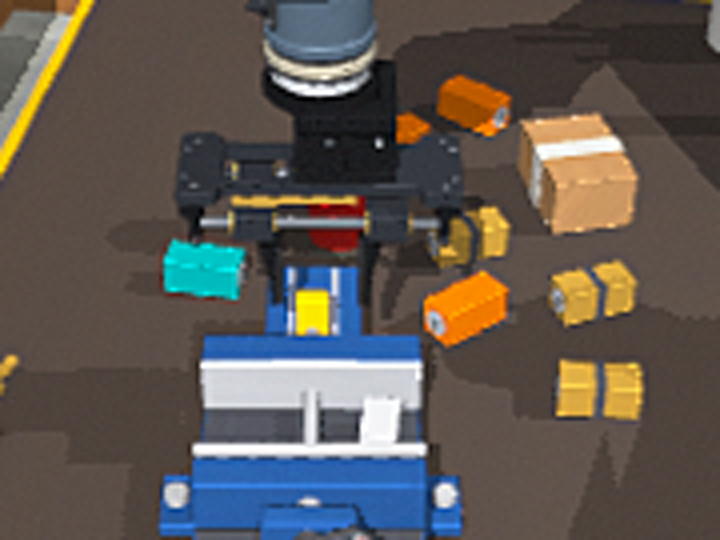

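Call:
{"method": "play_rows", "body": {"motion": [[[0,0,3],[0,0,0],0.1],[[0,0,3],[0,0,0],0.1],[[0,0,3],[0,0,0],0.1],[[0,0,3],[0,0,0],0.1],[[0,0,3],[0,0,0],0.1],[[0,0,3],[0,0,0],0.1]]}}

```text
time_s: 3.45
position: [0.634, -0.1292, 0.0677]
tcp_rot: [[-0.0, 0.989, 0.145], [0.0, 0.145, -0.989], [-1.0, -0.0, -0.0]]
force: [-0.1, 0.5, -0.0]
opening: 0.154
```

Call:
{"method": "play_rows", "body": {"motion": [[[0,0,15],[0,0,0],0.1],[[0,0,30],[0,0,0],0.1],[[0,0,45],[0,0,0],0.1],[[0,0,60],[0,0,0],0.1],[[0,0,70],[0,0,0],0.1],[[0,0,76],[0,0,0],0.1],[[0,0,78],[0,0,0],0.1],[[0,0,80],[0,0,0],0.1]]}}

```text
time_s: 4.25
position: [0.6453, -0.2083, 0.0675]
tcp_rot: [[-0.001, 0.989, 0.145], [0.001, 0.145, -0.989], [-1.0, -0.0, -0.001]]
force: [-0.6, -0.1, 0.5]
opening: 0.093
```

```bash
python3 - <<'E'
from h import *
plan(vt(0,-190,.067))
P=np.load("P.npy");print(w2v(P,bot.read_state()["position"]))
c=bot.capture("top"); crop(c,205,160,200,150,4,"k2.png")
E
```

```text
t 4.25 pos [ 0.6453 -0.2083  0.0675] phi 8.32 tilt [-0.03  0.03] open 8.1 F [-0.6 -0.1  0.5] j1,j6 [-27. -36.]
  shift [ 0.5  0.8 -3.7] turn 0.3
[  -0.73288273 -193.67551227]
```

View pics/k2.png

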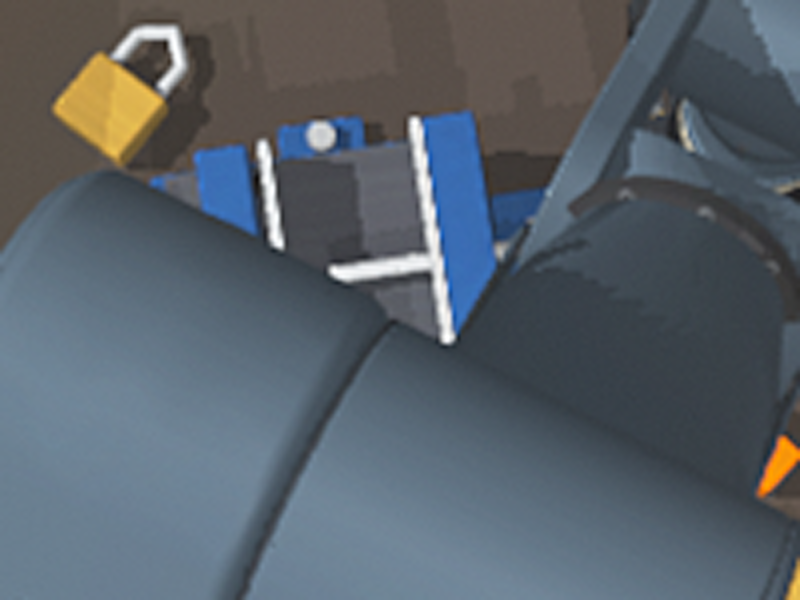

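```bash
python3 - <<'E'
from h import *
P=np.load("P.npy")
c=bot.capture("side"); crop(c,220,150,180,135,4,"k3.png")
print(w2v(P,onz(c,312/4+220,(302)/4+150,.0935)))
print((proj(c,[vt(0,-114,.0935)[:3],vt(0,-114,.0575)[:3],vt(0,-106,.0935)[:3]])-[220,150])*4)
E
```

```text
[   1.50796905 -104.20055354]
[[314.32154894 293.57517352]
 [314.42770488 332.95028749]
 [314.16593094 300.45887547]]
```

View pics/k3.png

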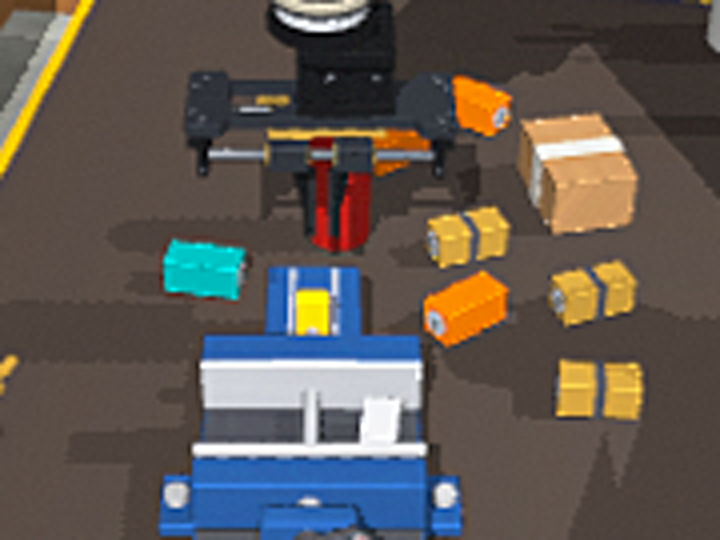

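```bash
python3 - <<'E'
from h import *
P=np.load("P.npy")
c=bot.capture("side"); 
p=bot.read_state()["position"]
for dz in (0,.02,.05): print((proj(c,[p+[0,0,dz]])-[220,150])*4)
print((proj(c,[p])), np.linalg.norm(ray(c,0,0)[0]-p))
im=cv2.resize(c["img"][185:235,280:340],None,fx=12,fy=12,interpolation=cv2.INTER_CUBIC)
u=(proj(c,[p])[0]-[280,185]+.5)*12; cv2.circle(im,tuple(u.astype(int)),5,(0,255,0),-1)
cv2.imwrite("pics/k4.png",im)
E
```

```text
[[316.51983827 256.73646689]]
[[316.48384039 235.1979852 ]]
[[316.4285279  202.10307163]]
[[299.12995957 214.18411672]] 1.3427176896490072
```

View pics/k4.png

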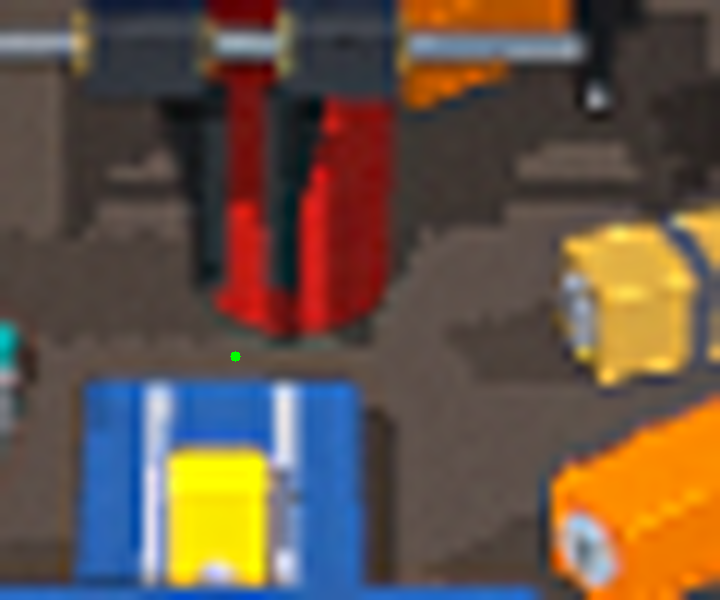

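```bash
python3 - <<'E'
from h import *
s=bot.capture("side"); t=bot.capture("top")
print(proj(s,[[0,0,0],[0,0,.1]]),proj(t,[[0,0,0]]))
print(bot.read_state()["joint_positions"])
cv2.imwrite("pics/s5.png",s["img"])
E
```

```text
[[529.37992667 303.58181395]
 [542.62709267 276.36311225]] [[288.15013069 521.39820998]]
[-2.72694795e+01  4.26081004e+01  7.95229617e+01  7.83529272e-03
  5.78899366e+01 -3.56283409e+01]
```

View pics/s5.png

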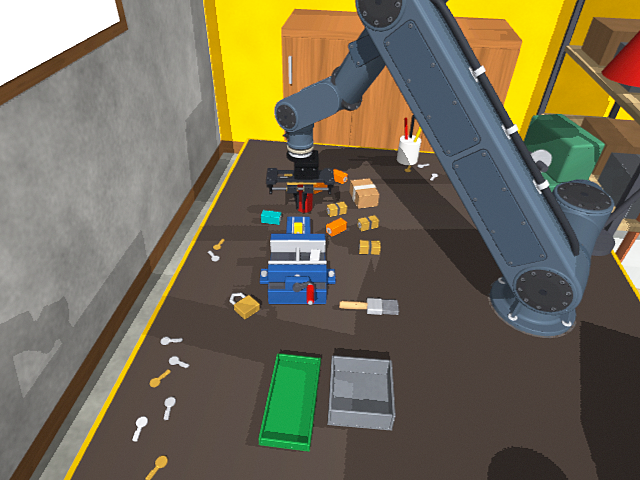

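Call:
{"method": "play_rows", "body": {"motion": [[[-40,0,0],[0,0,0],0.0],[[-60,0,-40],[0,0,0],0.0],[[-60,0,-80],[0,0,0],0.0],[[-60,0,-120],[0,0,0],0.0],[[-60,0,-160],[0,0,0],0.0],[[-60,0,-190],[0,0,0],0.0],[[-60,0,-190],[0,0,0],0.0],[[-60,0,-190],[0,0,0],0.0]]}}

```text
time_s: 5.3
position: [0.6181, -0.0196, 0.1279]
tcp_rot: [[0.0, 0.989, 0.147], [-0.001, 0.147, -0.989], [-1.0, 0.0, 0.001]]
force: [-0.5, -0.3, 0.4]
opening: 0.006
```

```bash
python3 - <<'E'
from h import *
s=bot.capture("side"); t=bot.capture("top")
p=bot.read_state()["position"]; P=np.load("P.npy"); print(p,w2v(P,p))
for n,c in(("s6",s),("t6",t)):
    u=proj(c,[p])[0]; print(n,u); x0,y0=int(u[0])-40,int(u[1])-35
    im=cv2.resize(c["img"][y0:y0+60,x0:x0+80],None,fx=10,fy=10,interpolation=cv2.INTER_CUBIC)
    q=(u-[x0,y0]+.5)*10; cv2.circle(im,tuple(q.astype(int)),5,(0,255,0),-1); cv2.imwrite(f"pics/{n}.png",im)
E
```

```text
[ 0.61860644 -0.02127163  0.12782753] [-1.00456157 -4.78396857]
s6 [298.36033734 238.48600042]
t6 [295.91587767 222.78753988]
```

View pics/s6.png

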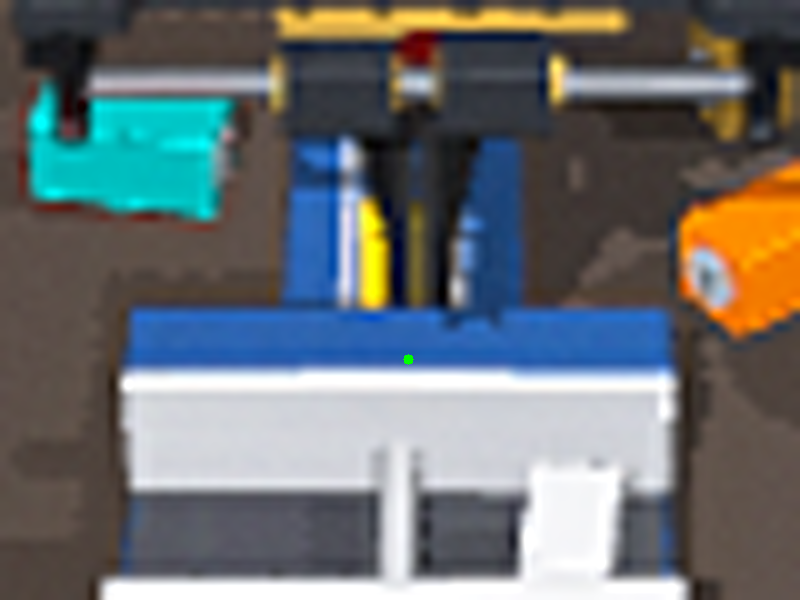

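View pics/t6.png

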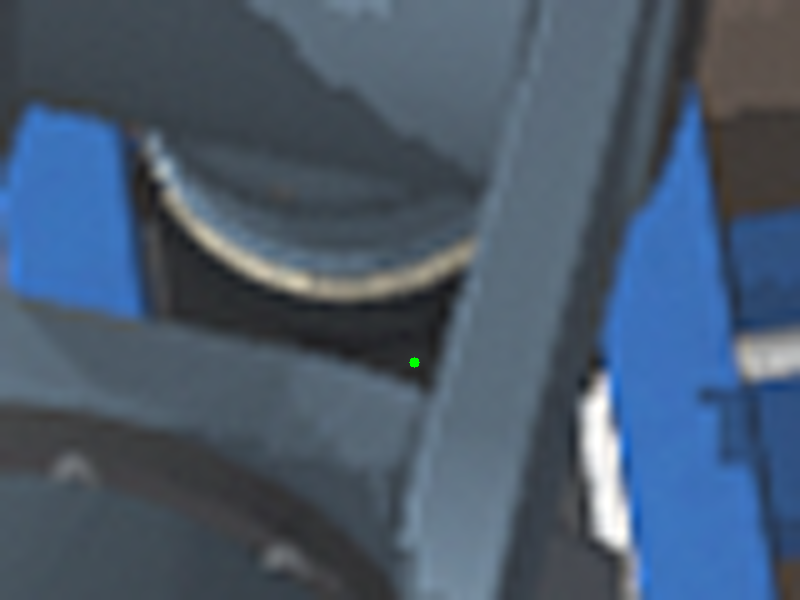

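Call:
{"method": "play_rows", "body": {"motion": [[[0,31,40],[0,0,0],0.0],[[0,31,52],[0,0,0],0.0],[[10,31,52],[0,0,0],0.0],[[20,31,52],[0,0,0],0.0],[[25,31,52],[0,0,0],0.0],[[28,31,52],[0,0,0],0.0],[[28,31,52],[0,0,0],0.0],[[28,31,52],[0,0,0],0.0]]}}

```text
time_s: 6.2
position: [0.6563, -0.0668, 0.0998]
tcp_rot: [[0.0, 0.989, 0.145], [0.0, 0.145, -0.989], [-1.0, 0.0, 0.0]]
force: [-0.1, -0.9, -0.2]
opening: 0.002
```

```bash
python3 - <<'E'
from h import *
s=bot.capture("side")
p=bot.read_state()["position"]; P=np.load("P.npy"); print(p,w2v(P,p))
for n,c in(("s7",s),):
    u=proj(c,[p])[0]; print(n,u); x0,y0=int(u[0])-40,int(u[1])-35
    im=cv2.resize(c["img"][y0:y0+60,x0:x0+80],None,fx=10,fy=10,interpolation=cv2.INTER_CUBIC)
    q=(u-[x0,y0]+.5)*10; cv2.circle(im,tuple(q.astype(int)),5,(0,255,0),-1); cv2.imwrite(f"pics/{n}.png",im)
E
```

```text
[ 0.65647024 -0.0669842   0.10002088] [ 30.08753837 -55.34667339]
s7 [287.28023477 234.48989917]
```

View pics/s7.png

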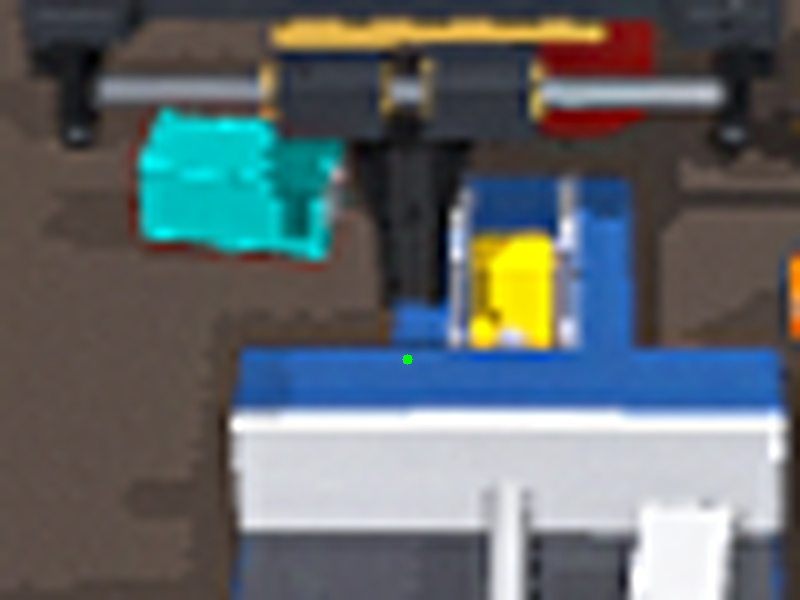

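Call:
{"method": "play_rows", "body": {"motion": [[[-25,0,0],[0,0,0],0.0],[[-25,3,-40],[0,0,0],0.0],[[-25,5,-65],[0,0,0],0.0],[[-25,5,-65],[0,0,0],0.0],[[0,5,-65],[0,0,0],0.0],[[25,5,-65],[0,0,0],0.0],[[40,5,-65],[0,0,0],0.0],[[40,5,-65],[0,0,0],0.0]]}}

```text
time_s: 7.05
position: [0.65, -0.0027, 0.0573]
tcp_rot: [[-0.005, 0.99, 0.144], [0.001, 0.144, -0.99], [-1.0, -0.005, -0.001]]
force: [-0.6, 0.1, 0.7]
opening: 0.006
```

```bash
cat > look.py <<'E'
from h import *
import sys
n=sys.argv[1]; cam=sys.argv[2] if len(sys.argv)>2 else "side"
c=bot.capture(cam)
st=bot.read_state();p=st["position"]; P=np.load("P.npy"); print(p,w2v(P,p).round(1),"F",st["force"].round(1),"open",round(st["opening"]*87,1))
u=proj(c,[p])[0]; print(n,u); x0,y0=int(u[0])-40,int(u[1])-35
im=cv2.resize(c["img"][y0:y0+60,x0:x0+80],None,fx=10,fy=10,interpolation=cv2.INTER_CUBIC)
q=(u-[x0,y0]+.5)*10; cv2.circle(im,tuple(q.astype(int)),5,(0,255,0),-1); cv2.imwrite(f"pics/{n}.png",im)
E
python3 look.py s8
```

```text
[ 0.65125235 -0.00281711  0.05877203] [33.9  8.9] F [0.2 1.  1.2] open 0.4
s8 [285.33941811 261.49140605]
```

View pics/s8.png

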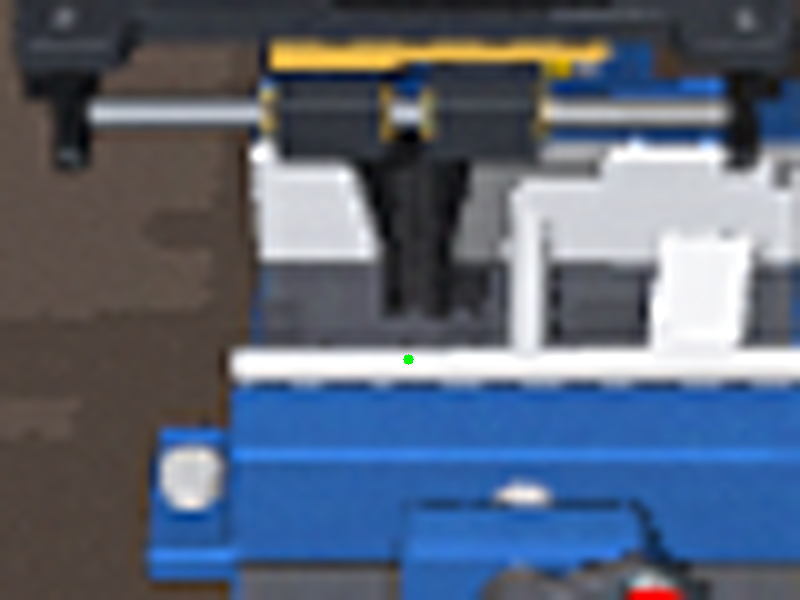

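Call:
{"method": "play_rows", "body": {"motion": [[[3,0,0],[0,0,0],0.0],[[5,0,0],[0,0,0],0.0],[[7,0,0],[0,0,0],0.0],[[7,0,0],[0,0,0],0.0]]}}

```text
time_s: 7.5
position: [0.652, -0.0024, 0.0529]
tcp_rot: [[0.0, 0.989, 0.145], [-0.0, 0.145, -0.989], [-1.0, 0.0, 0.0]]
force: [-1.0, 0.4, -0.2]
opening: 0.005
```

```bash
python3 look.py s9
```

```text
[ 0.65192348 -0.00238175  0.05292958] [34.6  9.3] F [0.8 0.3 0.4] open 0.4
s9 [285.11100827 263.17722256]
```

View pics/s9.png

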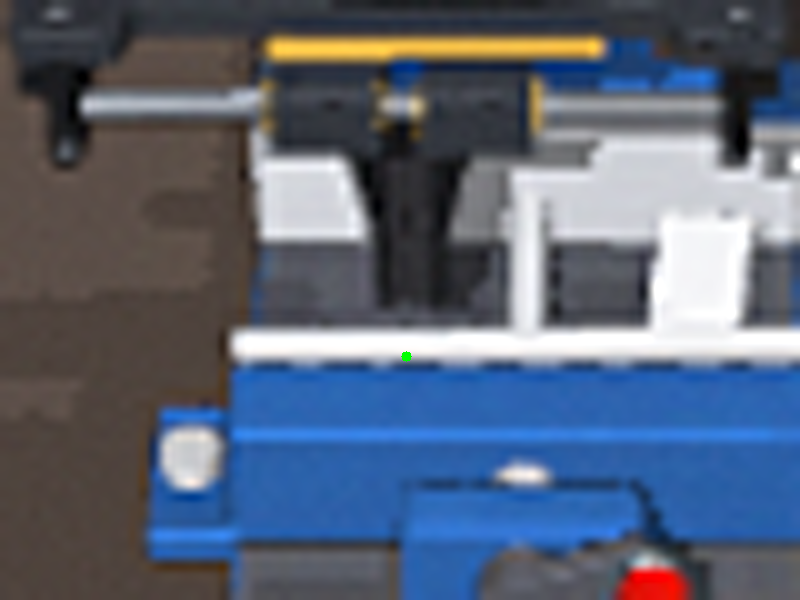

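Call:
{"method": "play_rows", "body": {"motion": [[[1,0,0],[0,0,0],0.0],[[2,0,0],[0,0,0],0.0],[[3,0,0],[0,0,0],0.0],[[4,0,0],[0,0,0],0.0]]}}

```text
time_s: 7.95
position: [0.6518, -0.0023, 0.0485]
tcp_rot: [[-0.0, 0.989, 0.145], [-0.0, 0.145, -0.989], [-1.0, -0.0, 0.0]]
force: [-0.5, 0.4, -0.1]
opening: 0.008
```

```bash
python3 look.py s10
```

```text
[ 0.65165907 -0.00233706  0.04834487] [34.4  9.3] F [-0.3 -0.1 -0.2] open 0.6
s10 [285.24125809 264.44885673]
```

Call:
{"method": "play_rows", "body": {"motion": [[[1,0,0],[0,0,0],0.0],[[2,0,0],[0,0,0],0.0],[[3,0,0],[0,0,0],0.0],[[4,0,0],[0,0,0],0.0]]}}

```text
time_s: 8.4
position: [0.6518, -0.0024, 0.0446]
tcp_rot: [[-0.0, 0.989, 0.145], [0.0, 0.145, -0.989], [-1.0, -0.0, -0.0]]
force: [0.3, 0.2, 0.1]
opening: 0.002
```

Call:
{"method": "play_rows", "body": {"motion": [[[1,0,0],[0,0,0],0.0],[[2,0,0],[0,0,0],0.0],[[2,0,0],[0,0,0],0.0]]}}

```text
time_s: 8.7
position: [0.6517, -0.0024, 0.0425]
tcp_rot: [[-0.0, 0.989, 0.145], [0.0, 0.145, -0.989], [-1.0, -0.0, -0.0]]
force: [0.5, 0.3, 0.6]
opening: 0.002
```

```bash
python3 look.py s11
```

```text
[ 0.65173857 -0.00235625  0.04255257] [34.4  9.3] F [ 0.3 -0.4  0.4] open 0.2
s11 [285.25919774 266.01230793]
```

View pics/s11.png

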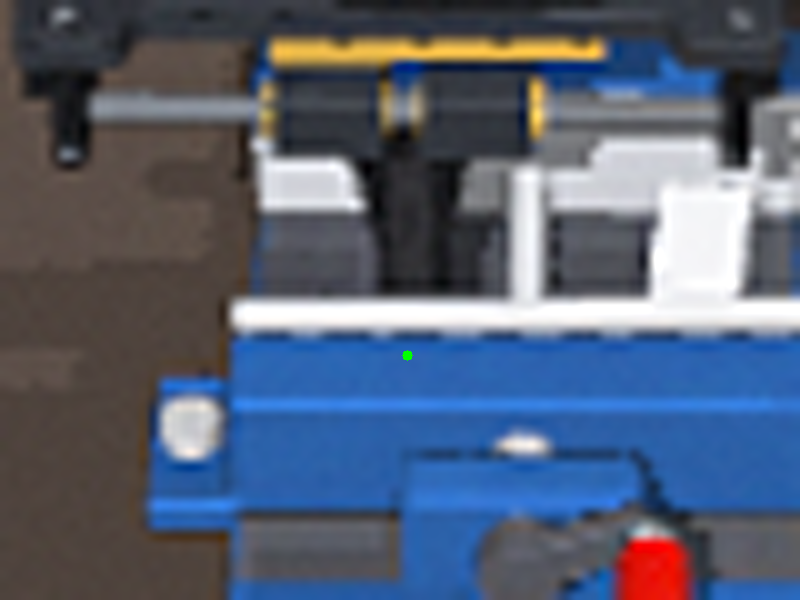

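Call:
{"method": "play_rows", "body": {"motion": [[[1,0,0],[0,0,0],0.0],[[2,0,0],[0,0,0],0.0],[[3,0,0],[0,0,0],0.0],[[3,0,0],[0,0,0],0.0]]}}

```text
time_s: 9.15
position: [0.6517, -0.0024, 0.0394]
tcp_rot: [[-0.0, 0.989, 0.145], [0.0, 0.145, -0.989], [-1.0, -0.0, -0.0]]
force: [-0.3, 0.3, 0.4]
opening: 0.003
```

Call:
{"method": "play_rows", "body": {"motion": [[[1,0,0],[0,0,0],0.0],[[2,0,0],[0,0,0],0.0],[[2,0,0],[0,0,0],0.0]]}}

```text
time_s: 9.45
position: [0.6517, -0.0024, 0.0375]
tcp_rot: [[-0.0, 0.989, 0.145], [0.0, 0.145, -0.989], [-1.0, -0.0, -0.0]]
force: [-0.2, 0.1, 0.6]
opening: 0.005
```

Call:
{"method": "play_rows", "body": {"motion": [[[1,0,0],[0,0,0],0.0],[[2,0,0],[0,0,0],0.0],[[2,0,0],[0,0,0],0.0]]}}

```text
time_s: 9.75
position: [0.6517, -0.0024, 0.0355]
tcp_rot: [[-0.0, 0.989, 0.145], [0.0, 0.145, -0.989], [-1.0, -0.0, -0.0]]
force: [-0.3, 0.2, -0.1]
opening: 0.002
```

Call:
{"method": "play_rows", "body": {"motion": [[[1,0,0],[0,0,0],0.0],[[2,0,0],[0,0,0],0.0],[[2,0,0],[0,0,0],0.0]]}}

```text
time_s: 10.05
position: [0.6517, -0.0023, 0.0335]
tcp_rot: [[-0.0, 0.989, 0.145], [0.0, 0.145, -0.989], [-1.0, -0.0, -0.0]]
force: [-0.6, 0.3, 0.7]
opening: 0.003
```

Call:
{"method": "play_rows", "body": {"motion": [[[1,0,0],[0,0,0],0.0],[[2,0,0],[0,0,0],0.0],[[2,0,0],[0,0,0],0.0]]}}

```text
time_s: 10.35
position: [0.6517, -0.0023, 0.0315]
tcp_rot: [[-0.0, 0.989, 0.145], [0.0, 0.145, -0.989], [-1.0, -0.0, -0.0]]
force: [-0.8, -0.2, 0.1]
opening: 0.006
```

```bash
python3 look.py s12; python3 - <<'E'
from h import *
print(bot.read_state())
E
```

```text
[ 0.65173023 -0.00236297  0.03154215] [34.4  9.3] F [ 0.5 -1.1  0.7] open 0.5
s12 [285.34881539 268.97112082]
{'time_s': 10.4, 'joint_positions': array([-1.00136335e+01,  4.37520043e+01,  8.47229637e+01, -5.45184662e-04,
        5.15380267e+01, -1.83296857e+01]), 'qvel': array([ 0.05227261, -0.1045326 , -0.04933222, -0.02900847,  0.08239714,
        0.055586  ]), 'tau': array([-4.28504674e-03, -4.91410160e+01, -1.30360839e+01,  4.72114014e-02,
        5.85599849e-02, -7.10815539e-05]), 'position': array([ 0.65173023, -0.00236297,  0.03154215]), 'tcp_rot': array([[-2.24640176e-04,  9.89484426e-01,  1.44639274e-01],
       [ 3.20993297e-05,  1.44639285e-01, -9.89484450e-01],
       [-9.99999974e-01, -2.17635137e-04, -6.42535813e-05]]), 'force': array([ 0.48692947, -1.07778717,  0.73941048]), 'moment': array([-0.12816704,  0.08865529,  0.03465592]), 'opening': 0.005303795104043033}
```

View pics/s12.png

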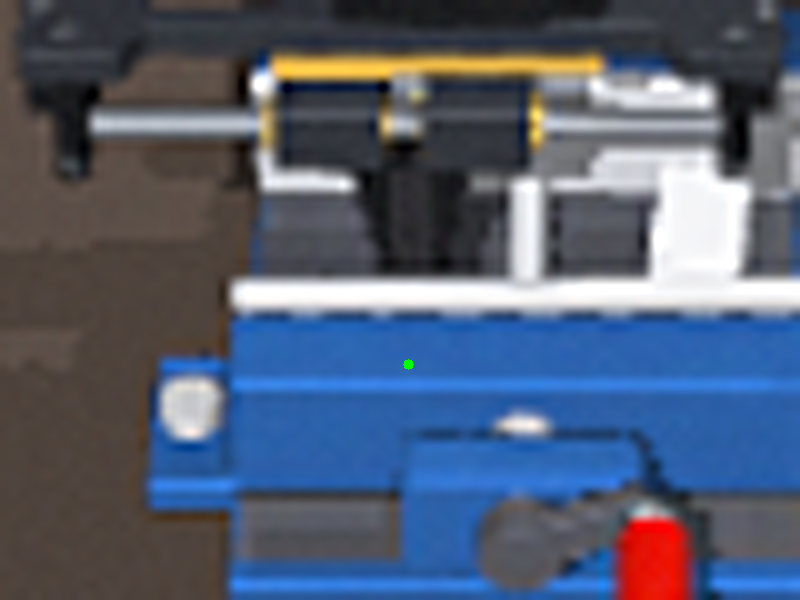

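Call:
{"method": "play_rows", "body": {"motion": [[[1,0,0],[0,0,0],0.0],[[2,0,0],[0,0,0],0.0],[[2,0,0],[0,0,0],0.0]]}}

```text
time_s: 10.7
position: [0.6517, -0.0023, 0.0295]
tcp_rot: [[-0.0, 0.989, 0.145], [0.0, 0.145, -0.989], [-1.0, -0.0, -0.0]]
force: [0.9, 1.3, -0.8]
opening: 0.004
```

Call:
{"method": "play_rows", "body": {"motion": [[[1,0,0],[0,0,0],0.0],[[2,0,0],[0,0,0],0.0],[[2,0,0],[0,0,0],0.0]]}}

```text
time_s: 11.0
position: [0.6517, -0.0024, 0.0275]
tcp_rot: [[-0.0, 0.989, 0.145], [0.0, 0.145, -0.989], [-1.0, -0.0, -0.0]]
force: [1.0, 0.3, -0.5]
opening: 0.005
```

Call:
{"method": "play_rows", "body": {"motion": [[[1,0,0],[0,0,0],0.0],[[2,0,0],[0,0,0],0.0],[[2,0,0],[0,0,0],0.0]]}}

```text
time_s: 11.3
position: [0.6517, -0.0023, 0.0255]
tcp_rot: [[-0.0, 0.989, 0.145], [0.0, 0.145, -0.989], [-1.0, -0.0, -0.0]]
force: [-0.7, 0.1, -0.0]
opening: 0.003
```

Call:
{"method": "play_rows", "body": {"motion": [[[1,0,0],[0,0,0],0.0],[[2,0,0],[0,0,0],0.0],[[2,0,0],[0,0,0],0.0]]}}

```text
time_s: 11.6
position: [0.6517, -0.0024, 0.0235]
tcp_rot: [[-0.0, 0.989, 0.145], [0.0, 0.145, -0.989], [-1.0, -0.0, -0.0]]
force: [-1.4, 0.5, 0.2]
opening: 0.003
```

Call:
{"method": "play_rows", "body": {"motion": [[[1,0,0],[0,0,0],0.0],[[2,0,0],[0,0,0],0.0],[[2,0,0],[0,0,0],0.0]]}}

```text
time_s: 11.9
position: [0.6518, -0.0024, 0.0216]
tcp_rot: [[0.0, 0.989, 0.145], [-0.0, 0.145, -0.989], [-1.0, 0.0, 0.0]]
force: [-0.1, 0.1, 0.7]
opening: 0.003
```

```bash
python3 - <<'E'
from h import *
s=bot.capture("side");t=bot.capture("top")
crop(s,230,170,160,120,5,"s13.png");crop(t,205,160,200,150,4,"t13.png")
E
```

```text
(no output)
```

View pics/s13.png

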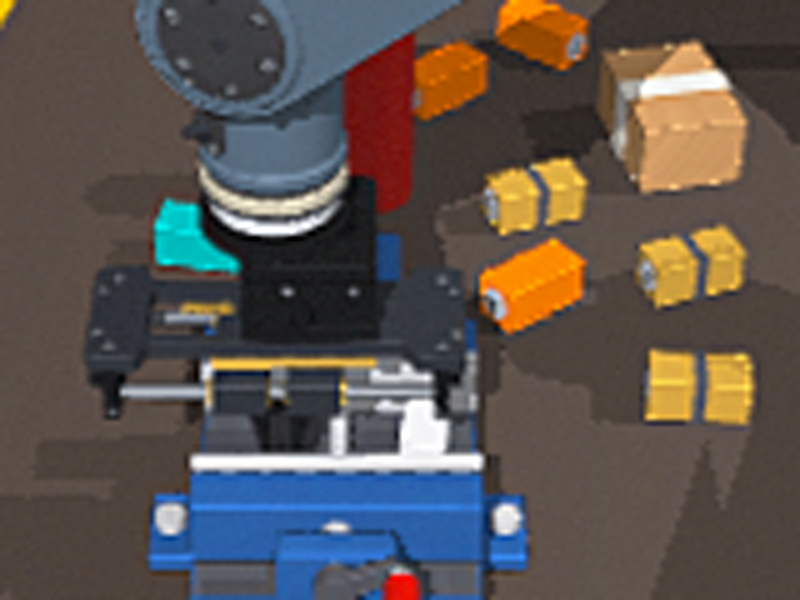

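View pics/t13.png

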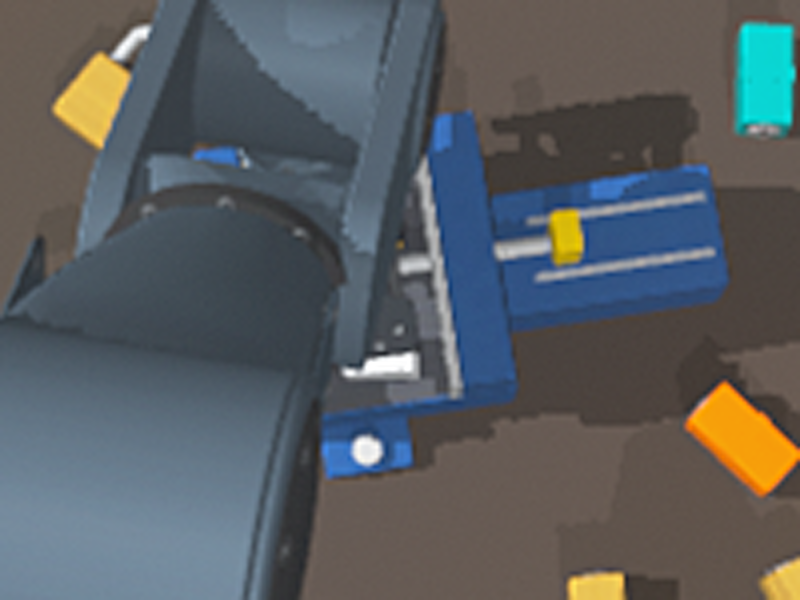

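Call:
{"method": "play_rows", "body": {"motion": [[[1,0,0],[0,0,0],0.0],[[2,0,0],[0,0,0],0.0],[[2,0,0],[0,0,0],0.0]]}}

```text
time_s: 12.3
position: [0.6518, -0.0024, 0.0215]
tcp_rot: [[0.0, 0.989, 0.145], [-0.0, 0.145, -0.989], [-1.0, 0.0, 0.0]]
force: [-2.6, 0.9, 9.2]
opening: 0.006
```

Call:
{"method": "play_rows", "body": {"motion": [[[1,0,0],[0,0,0],0.0],[[2,0,0],[0,0,0],0.0],[[2,0,0],[0,0,0],0.0]]}}

```text
time_s: 12.6
position: [0.6518, -0.0024, 0.0215]
tcp_rot: [[0.0, 0.989, 0.145], [-0.0, 0.145, -0.989], [-1.0, 0.0, 0.0]]
force: [-6.0, -0.1, 19.3]
opening: 0.004
```

Call:
{"method": "play_rows", "body": {"motion": [[[1,0,0],[0,0,0],0.0],[[2,0,0],[0,0,0],0.0],[[2,0,0],[0,0,0],0.0]]}}

```text
time_s: 12.9
position: [0.6519, -0.0024, 0.0214]
tcp_rot: [[0.001, 0.989, 0.145], [-0.001, 0.145, -0.989], [-1.0, 0.001, 0.001]]
force: [-8.4, 0.8, 29.3]
opening: 0.006
```

Call:
{"method": "play_rows", "body": {"motion": [[[-30,0,0],[0,0,0],0.0],[[-70,0,0],[0,0,0],0.0],[[-90,-30,0],[0,0,0],0.0],[[-90,-80,0],[0,0,0],0.0],[[-90,-130,0],[0,0,0],0.0],[[-90,-180,0],[0,0,0],0.0],[[-90,-230,0],[0,0,0],0.0],[[-90,-230,0],[0,0,0],0.0]]}}

```text
time_s: 13.7
position: [0.413, -0.0329, 0.1047]
tcp_rot: [[-0.014, 0.99, 0.143], [0.005, 0.143, -0.99], [-1.0, -0.013, -0.007]]
force: [0.5, 0.8, -0.3]
opening: 0.005
```

```bash
python3 look.py s14;  python3 look.py t14 top; python3 -c "
from h import *
plan()"
```

```text
[ 0.41931699 -0.03456776  0.10547518] [-200.2    9.9] F [ 0.5  0.  -0. ] open 0.5
s14 [374.1992559  249.16842284]
[ 0.42352415 -0.0357379   0.10596092] [-196.2    8.2] F [ 1.  -0.1  1.7] open 0.6
t14 [303.32684102 317.095526  ]
t 13.8 pos [ 0.4235 -0.0357  0.106 ] phi 8.24 tilt [ 0.02 -0.  ] open 0.6 F [ 1.  -0.1  1.7] j1,j6 [-20. -28.]
```

View pics/s14.png

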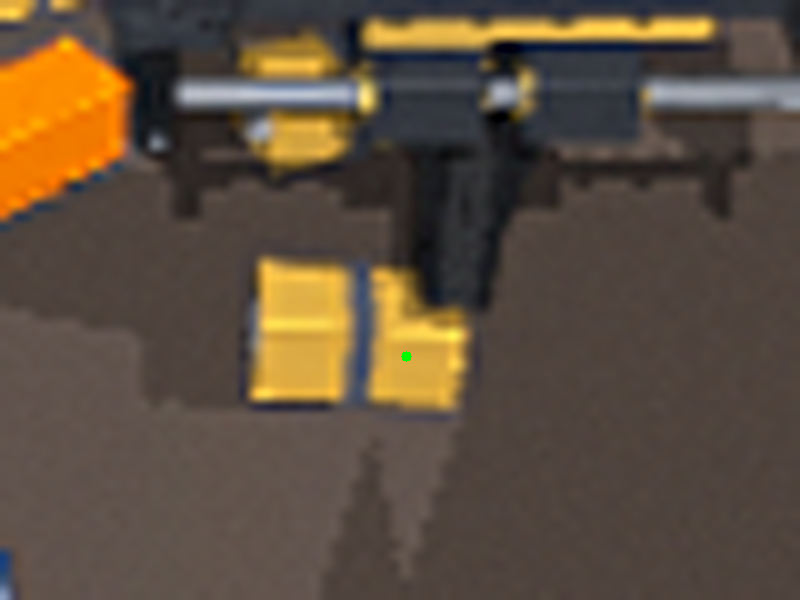

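View pics/t14.png

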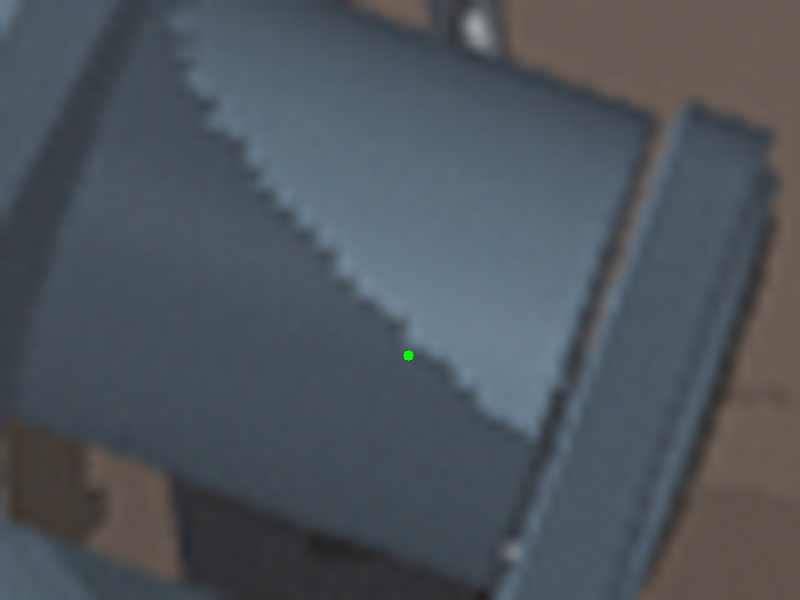

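Call:
{"method": "play_rows", "body": {"motion": [[[30,0,0],[0,0,0],0.0],[[60,0,0],[0,0,0],0.0],[[86,0,0],[0,0,0],0.0],[[86,0,0],[0,0,0],0.0],[[86,0,0],[0,0,0],0.0]]}}

```text
time_s: 14.3
position: [0.4258, -0.0359, 0.0194]
tcp_rot: [[0.001, 0.989, 0.145], [-0.0, 0.145, -0.989], [-1.0, 0.001, 0.0]]
force: [0.2, 0.0, -0.4]
opening: 0.008
```

```bash
python3 look.py s15
```

```text
[ 0.42599901 -0.0360069   0.02009928] [-193.8    7.6] F [ 0.4 -0.  -0.8] open 0.4
s15 [368.46600619 272.04813388]
```

View pics/s15.png

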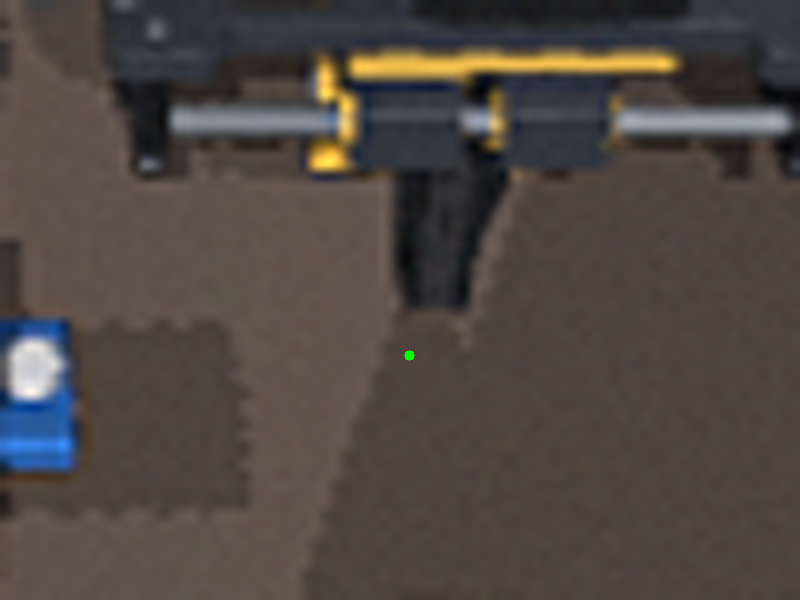

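Call:
{"method": "play_rows", "body": {"motion": [[[8,0,0],[0,0,0],0.0],[[16,0,0],[0,0,0],0.0],[[22,0,0],[0,0,0],0.0],[[22,0,0],[0,0,0],0.0],[[22,0,0],[0,0,0],0.0]]}}

```text
time_s: 14.85
position: [0.4241, -0.0356, -0.0025]
tcp_rot: [[-0.0, 0.989, 0.145], [0.0, 0.145, -0.989], [-1.0, -0.0, -0.0]]
force: [-0.4, 0.4, -0.4]
opening: 0.003
```

```bash
python3 look.py s16
```

```text
[ 0.42416165 -0.03564145 -0.00232743] [-195.5    8.2] F [-0.4 -0.2 -0.4] open 1.0
s16 [368.33055678 278.03342979]
```

View pics/s16.png

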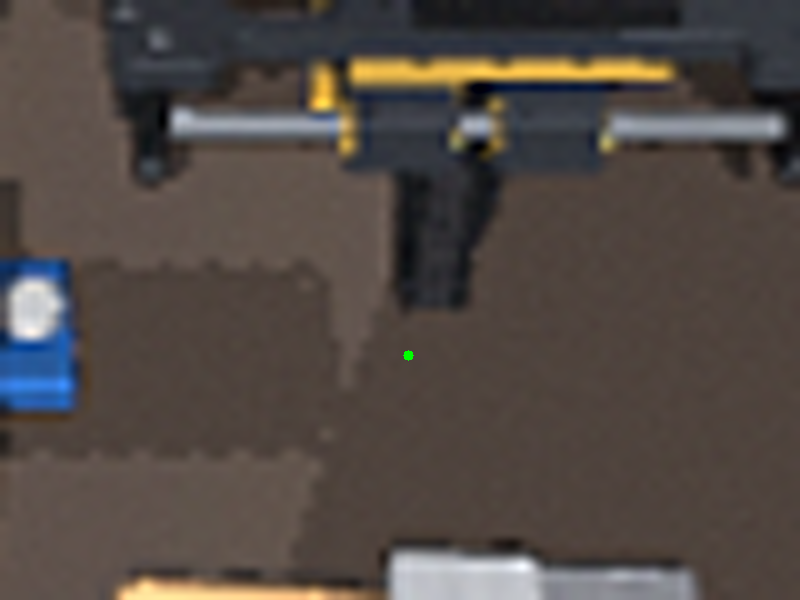

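Call:
{"method": "play_rows", "body": {"motion": [[[3,0,0],[0,0,0],0.0],[[6,0,0],[0,0,0],0.0],[[9,0,0],[0,0,0],0.0],[[11,0,0],[0,0,0],0.0],[[11,0,0],[0,0,0],0.0]]}}

```text
time_s: 15.4
position: [0.424, -0.0356, -0.0137]
tcp_rot: [[-0.001, 0.989, 0.145], [0.0, 0.145, -0.989], [-1.0, -0.001, -0.0]]
force: [0.2, 0.1, 0.2]
opening: 0.002
```

Call:
{"method": "play_rows", "body": {"motion": [[[1,0,0],[0,0,0],0.0],[[2,0,0],[0,0,0],0.0],[[3,0,0],[0,0,0],0.0],[[3,0,0],[0,0,0],0.0]]}}

```text
time_s: 15.8
position: [0.4242, -0.0356, -0.0164]
tcp_rot: [[-0.0, 0.989, 0.145], [0.0, 0.145, -0.989], [-1.0, -0.0, -0.0]]
force: [0.2, 0.1, 0.2]
opening: 0.008
```

Call:
{"method": "play_rows", "body": {"motion": [[[1,0,0],[0,0,0],0.0],[[2,0,0],[0,0,0],0.0],[[3,0,0],[0,0,0],0.0],[[3,0,0],[0,0,0],0.0]]}}

```text
time_s: 16.2
position: [0.4242, -0.0356, -0.0195]
tcp_rot: [[-0.0, 0.989, 0.145], [0.0, 0.145, -0.989], [-1.0, -0.0, -0.0]]
force: [-0.4, -0.3, 1.0]
opening: 0.005
```

Call:
{"method": "play_rows", "body": {"motion": [[[1,0,0],[0,0,0],0.0],[[2,0,0],[0,0,0],0.0],[[3,0,0],[0,0,0],0.0],[[3,0,0],[0,0,0],0.0]]}}

```text
time_s: 16.6
position: [0.4242, -0.0356, -0.0225]
tcp_rot: [[-0.0, 0.989, 0.145], [0.0, 0.145, -0.989], [-1.0, -0.0, -0.0]]
force: [0.4, 0.9, 0.5]
opening: 0.002
```

Call:
{"method": "play_rows", "body": {"motion": [[[1,0,0],[0,0,0],0.0],[[2,0,0],[0,0,0],0.0],[[3,0,0],[0,0,0],0.0],[[3,0,0],[0,0,0],0.0]]}}

```text
time_s: 17.0
position: [0.4242, -0.0356, -0.0255]
tcp_rot: [[-0.0, 0.989, 0.145], [0.0, 0.145, -0.989], [-1.0, -0.0, -0.0]]
force: [1.0, 0.0, -0.7]
opening: 0.005
```

Call:
{"method": "play_rows", "body": {"motion": [[[1,0,0],[0,0,0],0.0],[[2,0,0],[0,0,0],0.0],[[3,0,0],[0,0,0],0.0],[[3,0,0],[0,0,0],0.0]]}}

```text
time_s: 17.4
position: [0.4242, -0.0356, -0.0284]
tcp_rot: [[-0.0, 0.989, 0.145], [0.0, 0.145, -0.989], [-1.0, -0.0, -0.0]]
force: [-0.0, 0.8, -0.3]
opening: 0.002
```

Call:
{"method": "play_rows", "body": {"motion": [[[1,0,0],[0,0,0],0.0],[[2,0,0],[0,0,0],0.0],[[2,0,0],[0,0,0],0.0],[[2,0,0],[0,0,0],0.0]]}}

```text
time_s: 17.8
position: [0.4243, -0.0357, -0.0286]
tcp_rot: [[0.002, 0.989, 0.145], [-0.001, 0.145, -0.989], [-1.0, 0.002, 0.001]]
force: [-0.6, -0.1, 22.3]
opening: 0.005
```

```bash
python3 look.py s17
```

```text
[ 0.42426538 -0.03565599 -0.02860024] [-195.4    8.2] F [-1.1  0.3 22.1] open 0.6
s17 [367.37929128 284.68084788]
```

View pics/s17.png

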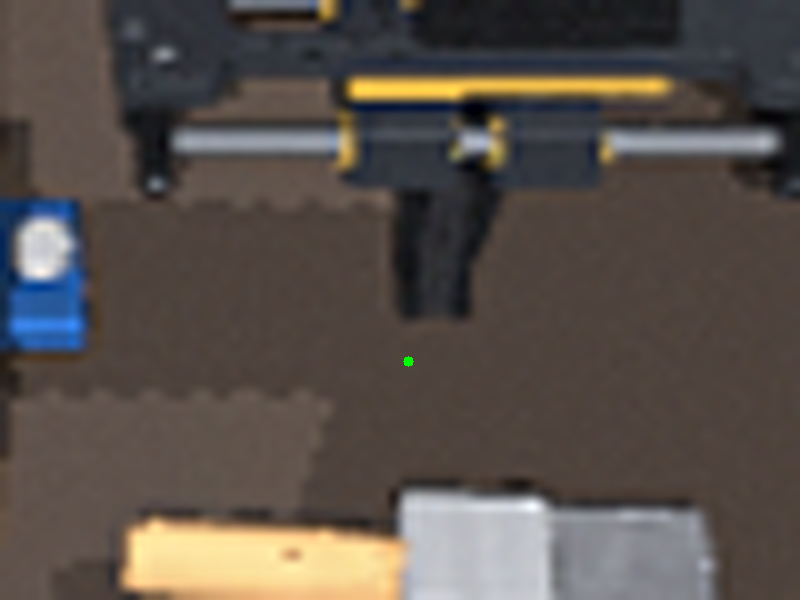

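```bash
python3 - <<'E'
from h import *
s=bot.capture("side"); p=bot.read_state()["position"]
for dv in(-.5,0.5): print(onz(s,370.1,280.3+dv,0.0)-p)
print(onz(s,370.1,280.3,0.0), np.arctan2(*p[1::-1])*57.3)
E
```

```text
[-0.00499471  0.00865143  0.02860776]
[-0.00511247  0.01257152  0.02860776]
[ 4.19165334e-01 -2.50261715e-02  1.11022302e-16] -4.802686408749575
```

```bash
sed -i 's/p=st\["position"\]; R=st\["tcp_rot"\]; ph/p=st["position"]+[0,0,.0285]; R=st["tcp_rot"]; ph/' h.py; python3 - <<'E'
from h import *
plan(vt(0,-112,.15),vt(0,-112,.067))
E
```

```text
t 17.9 pos [ 4.242e-01 -3.560e-02 -1.000e-04] phi 8.32 tilt [ 0.09 -0.03] open 0.6 F [-2.7  0.1 21.3] j1,j6 [-20. -28.]
  shift [-150.1  194.9  121.1] turn 0.3
  shift [-67.1 194.9 121.1] turn 0.3
```

Call:
{"method": "play_rows", "body": {"motion": [[[-50,0,0],[0,0,0],0.6],[[-100,0,0],[0,0,0],0.6],[[-152,20,20],[0,0,0],0.6],[[-152,60,50],[0,0,0],0.6],[[-152,100,80],[0,0,0],0.6],[[-152,140,100],[0,0,0],0.6],[[-152,170,121],[0,0,0],0.6],[[-152,195,121],[0,0,0],0.6]]}}

```text
time_s: 18.7
position: [0.6373, -0.1301, 0.1216]
tcp_rot: [[0.002, 0.99, 0.142], [-0.002, 0.142, -0.99], [-1.0, 0.002, 0.002]]
force: [-0.1, -0.7, 0.7]
opening: 0.58
```

Call:
{"method": "play_rows", "body": {"motion": [[[0,0,0],[0,0,0],0.6]]}}

```text
time_s: 18.8
position: [0.6378, -0.1278, 0.1213]
tcp_rot: [[0.003, 0.989, 0.145], [-0.001, 0.145, -0.989], [-1.0, 0.003, 0.001]]
force: [-0.5, 0.4, 0.0]
opening: 0.592
```

```bash
cd .;python3 - <<'E'
from h import *
plan(vt(0,-112,.15),vt(0,-112,.067))
E
```

```text
t 18.8 pos [ 0.6378 -0.1278  0.1498] phi 8.33 tilt [ 0.18 -0.04] open 51.5 F [-0.5  0.4  0. ] j1,j6 [-21. -30.]
  shift [-0.2 -3.1 -0.9] turn 0.3
  shift [82.8 -3.1 -0.9] turn 0.3
```

Call:
{"method": "play_rows", "body": {"motion": [[[30,-3,-1],[0,0,0],0.6],[[60,-3,-1],[0,0,0],0.6],[[82,-3,-1],[0,0,0],0.6],[[82,-3,-1],[0,0,0],0.6],[[82,-3,-1],[0,0,0],0.0],[[82,-3,-1],[0,0,0],0.0],[[82,-3,-1],[0,0,0],0.0],[[82,-3,-1],[0,0,0],0.0]]}}

```text
time_s: 19.6
position: [0.6379, -0.1264, 0.0415]
tcp_rot: [[0.014, 0.99, 0.143], [-0.001, 0.143, -0.99], [-1.0, 0.014, 0.003]]
force: [15.6, 6.2, -10.8]
opening: 0.324
```

Call:
{"method": "play_rows", "body": {"motion": [[[0,0,0],[0,0,0],0.0],[[0,0,0],[0,0,0],0.0],[[0,0,0],[0,0,0],0.0]]}}

```text
time_s: 19.9
position: [0.6401, -0.1261, 0.0414]
tcp_rot: [[0.018, 0.99, 0.143], [-0.001, 0.143, -0.99], [-1.0, 0.017, 0.004]]
force: [14.5, 5.2, -6.7]
opening: 0.271
```

```bash
python3 look.py s18
```

```text
[ 0.64009346 -0.12607163  0.0414196 ] [   5.6 -111.6] F [15.8  4.8 -7.4] open 23.8
s18 [296.68786487 238.0383069 ]
```

View pics/s18.png

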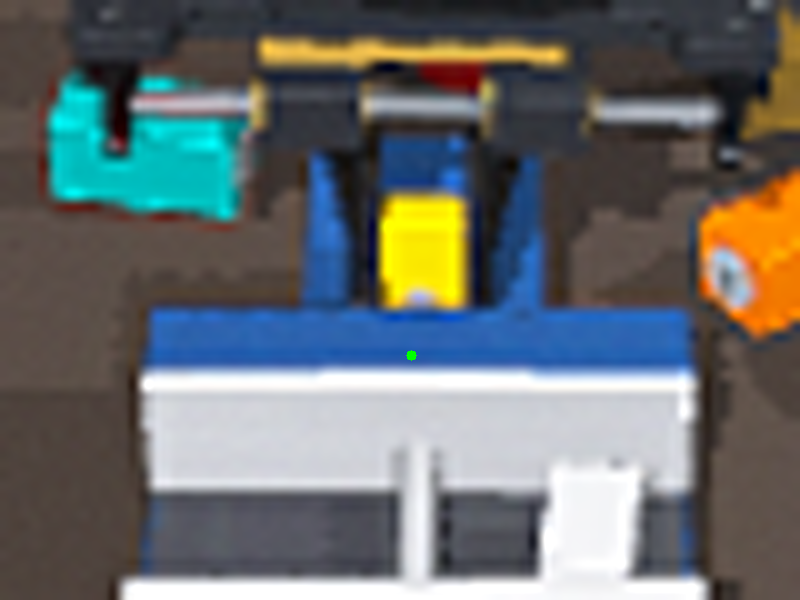

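Call:
{"method": "play_rows", "body": {"motion": [[[0,5,12],[0,0,0],0.0],[[0,5,24],[0,0,0],0.0],[[0,5,36],[0,0,0],0.0],[[0,5,48],[0,0,0],0.0],[[0,5,60],[0,0,0],0.0],[[0,5,70],[0,0,0],0.0],[[0,5,76],[0,0,0],0.0],[[0,5,78],[0,0,0],0.0]]}}

```text
time_s: 20.75
position: [0.6485, -0.188, 0.041]
tcp_rot: [[0.0, 0.99, 0.141], [0.024, 0.141, -0.99], [-1.0, 0.003, -0.024]]
force: [6.1, 35.7, 8.8]
opening: 0.275
```

Call:
{"method": "play_rows", "body": {"motion": [[[0,0,2],[0,0,0],0.0],[[0,0,3],[0,0,0],0.0]]}}

```text
time_s: 20.95
position: [0.6485, -0.1882, 0.041]
tcp_rot: [[-0.001, 0.99, 0.142], [0.027, 0.142, -0.99], [-1.0, 0.002, -0.027]]
force: [5.7, 37.2, 9.5]
opening: 0.273
```

```bash
python3 look.py s19
```

```text
[ 0.64852882 -0.18820955  0.04100545] [   5.3 -174.3] F [ 6.  36.6  8.2] open 23.6
s19 [297.15627663 224.99217462]
```

View pics/s19.png

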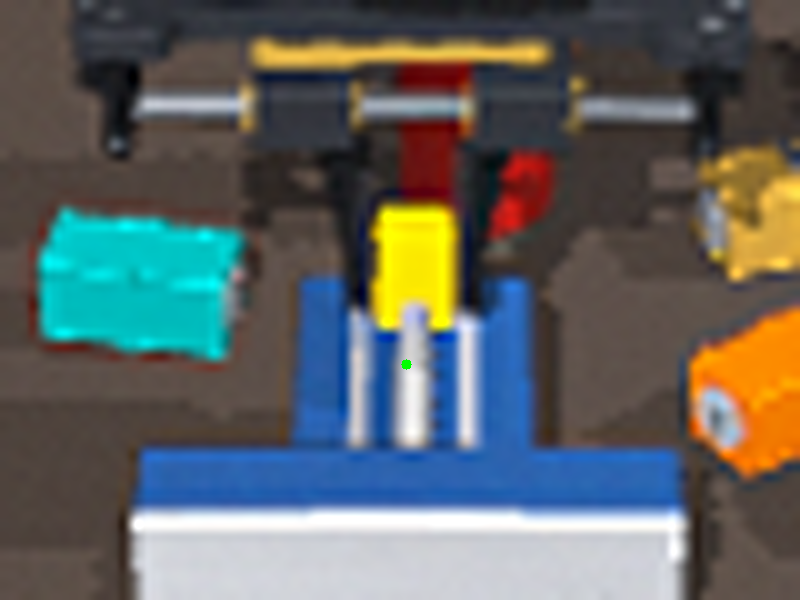

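```bash
python3 - <<'E'
from h import *
P=np.load("P.npy")
t=bot.capture("top"); s=bot.capture("side"); 
print("bar tip init",w2v(P,onz(t,331/4+205,272/4+160,.070)))
x0,y0=257,189  # s19 crop origin
x0=int(297.156)-40;y0=int(224.99)-35
for q in((372,205),(458,205),(372,240),(458,240)): print(w2v(P,onz(s,x0+q[0]/10-.45,y0+q[1]/10-.45,.0935)))
crop(t,300,160,120,90,6,"t19.png")
E
```

```text
bar tip init [ 2.73949121 14.81455573]
[  15.29807393 -183.64027887]
[ -10.23136866 -184.01185264]
[  14.90831621 -166.06134811]
[ -10.35861911 -166.41853666]
```

View pics/t19.png

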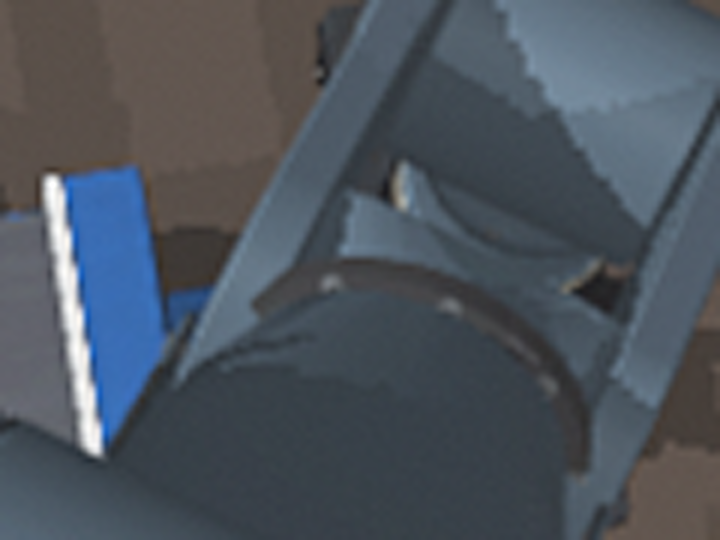

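Call:
{"method": "play_rows", "body": {"motion": [[[0,1,-8],[0,0,0],0.0],[[0,1,-8],[0,0,0],0.6],[[0,1,-8],[0,0,0],0.6],[[0,1,-8],[0,0,0],0.6],[[0,1,-8],[0,0,0],0.6],[[-40,1,-8],[0,0,0],0.6],[[-90,1,-8],[0,0,0],0.6],[[-90,1,-8],[0,0,0],0.6]]}}

```text
time_s: 21.9
position: [0.6531, -0.2015, 0.1374]
tcp_rot: [[0.014, 0.99, 0.143], [-0.007, 0.143, -0.99], [-1.0, 0.013, 0.009]]
force: [1.4, -1.2, 0.6]
opening: 0.599
```

```bash
python3 look.py s20;python3 - <<'E'
from h import *
plan(vt(-45,-5.6,.15,-10))
E
```

```text
[ 0.65103598 -0.20053197  0.1343274 ] [   6.  -186.8] F [ 0.1  0.9 -0.1] open 52.0
s20 [296.83243603 197.0474271 ]
t 21.95 pos [ 0.651  -0.2005  0.1628] phi 8.25 tilt [ 0.5  -0.26] open 52.0 F [ 0.1  0.9 -0.1] j1,j6 [-26. -35.]
  shift [  12.8  -50.4 -181.4] turn 10.2
```

```bash
sed -i 's/p=st\["position"\]+\[0,0,.0285\]; R=st\["tcp_rot"\]/R=st["tcp_rot"]; p=st["position"]+R@[-.0285,OFFY,OFFZ]/' h.py; sed -i '1i OFFY=-.006; OFFZ=0.0' h.py; python3 - <<'E'
from h import *
plan(vt(-45,-5.6,.14,-10),vt(-45,-5.6,.0535,-10))
E
```

```text
t 21.95 pos [ 0.6448 -0.2013  0.1628] phi 8.25 tilt [ 0.5  -0.26] open 52.0 F [ 0.1  0.9 -0.1] j1,j6 [-26. -35.]
  shift [  22.8  -44.2 -181.2] turn 10.2
  shift [ 109.3  -44.2 -181.2] turn 10.2
```

Call:
{"method": "play_rows", "body": {"motion": [[[0,-10,-45],[10,0,0],0.6],[[10,-20,-90],[10,0,0],0.6],[[20,-44,-135],[10,0,0],0.6],[[22,-44,-181],[10,0,0],0.6],[[22,-44,-181],[10,0,0],0.6],[[22,-44,-181],[10,0,0],0.6]]}}

```text
time_s: 22.55
position: [0.5777, -0.0247, 0.1069]
tcp_rot: [[-0.001, 1.0, -0.028], [-0.0, -0.028, -1.0], [-1.0, -0.001, 0.0]]
force: [-0.3, -0.4, 0.2]
opening: 0.596
```

```bash
python3 - <<'E'
from h import *
plan(vt(-45,-5.6,.0535,-10))
c=bot.capture("side"); crop(c,240,180,120,90,6,"s21.png")
c=bot.capture("top"); crop(c,220,160,160,120,5,"t21.png")
E
```

```text
t 22.55 pos [ 0.5718 -0.0245  0.1354] phi -1.58 tilt [-0.08 -0.01] open 51.8 F [-0.3 -0.4  0.2] j1,j6 [-13. -12.]
  shift [81.9  3.5  3.6] turn 0.4
```

View pics/s21.png

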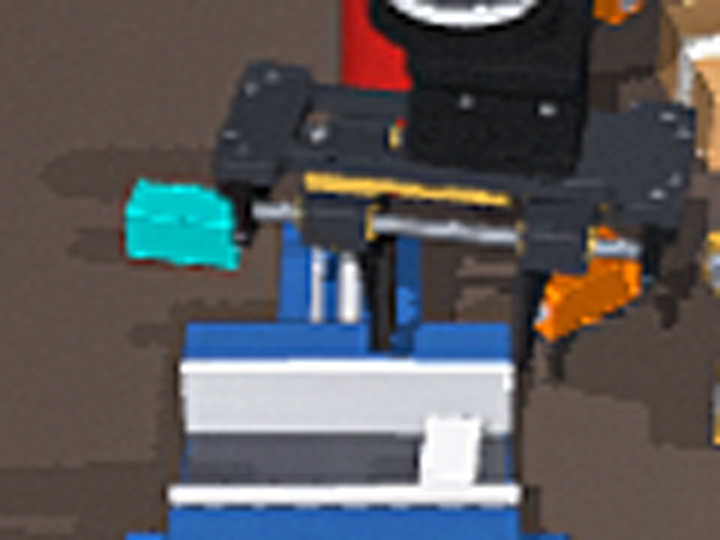

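Call:
{"method": "play_rows", "body": {"motion": [[[30,3,4],[0,0,0],0.6],[[60,3,4],[0,0,0],0.6],[[80,3,4],[0,0,0],0.6],[[81,3,4],[0,0,0],0.6],[[81,3,4],[0,0,0],0.0],[[81,3,4],[0,0,0],0.0],[[81,3,4],[0,0,0],0.0],[[81,3,4],[0,0,0],0.0]]}}

```text
time_s: 23.45
position: [0.5819, -0.0296, 0.0278]
tcp_rot: [[0.002, 1.0, -0.029], [-0.0, -0.029, -1.0], [-1.0, 0.002, 0.0]]
force: [0.4, 0.4, 0.6]
opening: 0.322
```

Call:
{"method": "play_rows", "body": {"motion": [[[0,0,0],[0,0,0],0.0],[[0,0,0],[0,0,0],0.0],[[0,0,0],[0,0,0],0.0]]}}

```text
time_s: 23.75
position: [0.5816, -0.0294, 0.0276]
tcp_rot: [[0.001, 1.0, -0.029], [-0.0, -0.029, -1.0], [-1.0, 0.001, 0.0]]
force: [-2.1, -0.4, 5.5]
opening: 0.274
```

```bash
python3 - <<'E'
from h import *
plan(vt(-45,-5.6,.0535,-10))
plan((.43,.331,.15,0))
E
```

```text
t 23.75 pos [ 0.5756 -0.0292  0.0561] phi -1.67 tilt [ 0.06 -0.02] open 23.8 F [-2.1 -0.4  5.5] j1,j6 [-14. -12.]
  shift [ 2.6 -0.5 -1. ] turn 0.3
t 23.75 pos [ 0.5756 -0.0292  0.0561] phi -1.67 tilt [ 0.06 -0.02] open 23.8 F [-2.1 -0.4  5.5] j1,j6 [-14. -12.]
  shift [ -93.9 -156.  -355.8] turn -1.7
```

Call:
{"method": "play_rows", "body": {"motion": [[[-40,0,0],[0,0,0],0.0],[[-80,0,0],[0,0,0],0.0],[[-110,-10,-30],[0,0,0],0.0],[[-110,-30,-75],[0,0,0],0.0],[[-110,-50,-120],[0,0,0],0.0],[[-110,-70,-165],[0,0,0],0.0],[[-110,-90,-205],[0,0,0],0.0],[[-110,-110,-245],[0,0,0],0.0]]}}

```text
time_s: 24.55
position: [0.4773, 0.2205, 0.1366]
tcp_rot: [[0.0, 1.0, -0.029], [0.0, -0.029, -1.0], [-1.0, 0.0, -0.0]]
force: [0.3, -0.5, -1.1]
opening: 0.274
```

Call:
{"method": "play_rows", "body": {"motion": [[[0,-20,-40],[0,0,0],0.0],[[0,-46,-85],[0,0,0],0.0],[[0,-46,-111],[0,0,0],0.0],[[40,-46,-111],[0,0,0],0.0],[[80,-46,-111],[0,0,0],0.0],[[105,-46,-111],[0,0,0],0.0],[[105,-46,-111],[0,0,0],0.0]]}}

```text
time_s: 25.25
position: [0.4326, 0.3298, 0.0283]
tcp_rot: [[-0.007, 1.0, -0.029], [-0.004, -0.029, -1.0], [-1.0, -0.007, 0.004]]
force: [-0.7, -0.2, -1.0]
opening: 0.275
```

```bash
python3 - <<'E'
from h import *
plan((.43,.331,.065,0))
c=bot.capture("side"); crop(c,260,280,200,150,4,"s22.png")
E
```

```text
t 25.25 pos [0.4268 0.3301 0.0568] phi -1.66 tilt [-0.43 -0.2 ] open 23.9 F [-0.7 -0.2 -1. ] j1,j6 [26. 27.]
  shift [-8.2  3.1 -1. ] turn -1.7
```

View pics/s22.png

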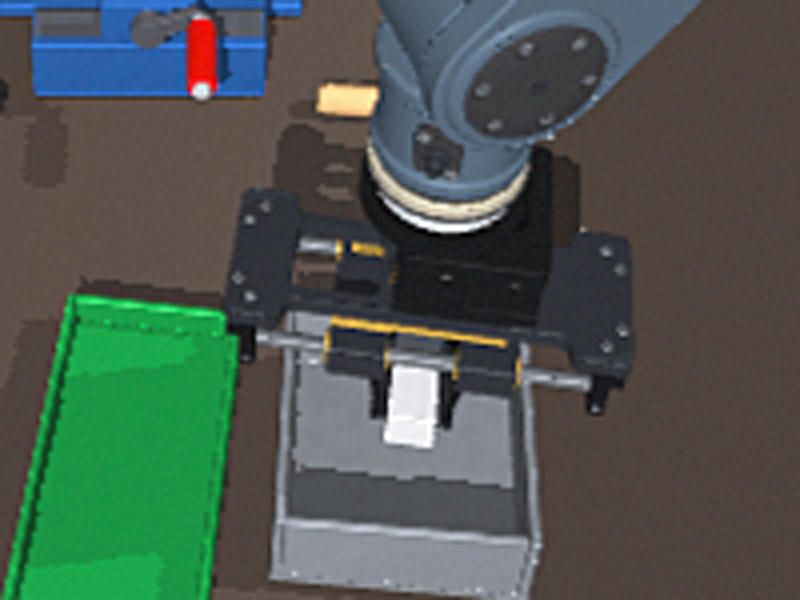

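Call:
{"method": "play_rows", "body": {"motion": [[[20,3,0],[0,0,0],0.0],[[32,3,0],[0,0,0],0.0],[[32,3,0],[0,0,0],0.6],[[32,3,0],[0,0,0],0.6],[[32,3,0],[0,0,0],0.6],[[-10,3,0],[0,0,0],0.6],[[-60,3,0],[0,0,0],0.6],[[-100,3,0],[0,0,0],0.6]]}}

```text
time_s: 26.1
position: [0.4392, 0.3313, 0.1345]
tcp_rot: [[0.002, 1.0, -0.029], [0.001, -0.029, -1.0], [-1.0, 0.002, -0.001]]
force: [1.3, 0.7, 1.1]
opening: 0.59
```

```bash
python3 - <<'E'
from h import *
plan((.4275,-.148,.1,-85),(.4275,-.148,.006,-85))
c=bot.capture("side"); crop(c,260,280,200,150,4,"s23.png")
c=bot.capture("top"); cv2.imwrite("pics/t23.png",c["img"])
E
```

```text
t 26.1 pos [0.4332 0.3315 0.163 ] phi -1.68 tilt [0.11 0.06] open 51.3 F [1.3 0.7 1.1] j1,j6 [25. 27.]
  shift [ 63.    8.4 479.4] turn 83.3
  shift [157.    8.4 479.4] turn 83.3
```

View pics/s23.png

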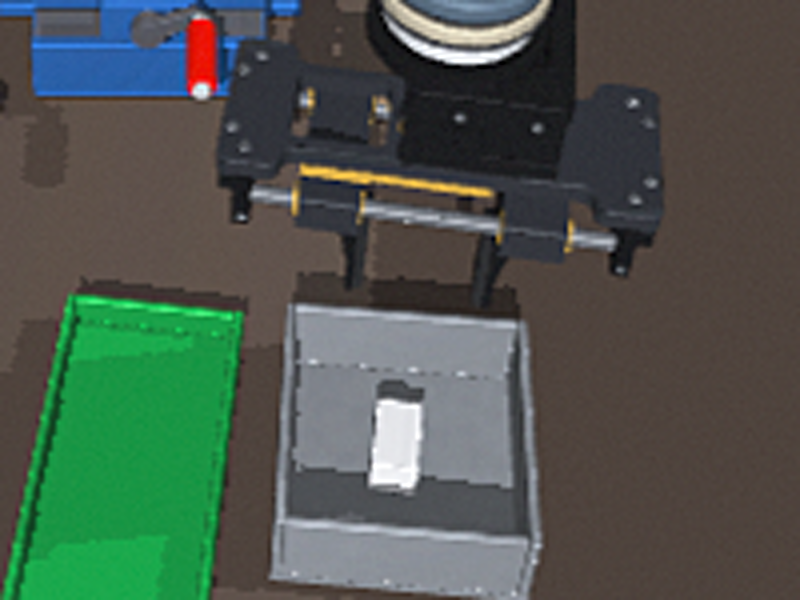

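View pics/t23.png

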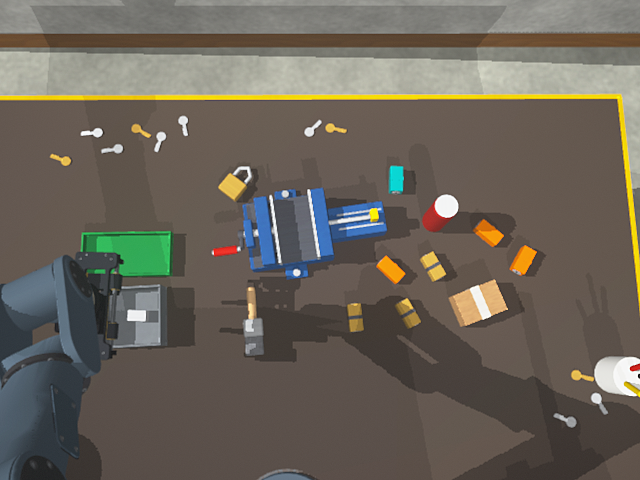

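Call:
{"method": "play_rows", "body": {"motion": [[[0,8,50],[8,0,0],0.6],[[0,8,100],[16,0,0],0.6],[[0,8,150],[25,0,0],0.6],[[0,8,200],[33,0,0],0.6],[[0,8,250],[42,0,0],0.6],[[0,8,300],[50,0,0],0.6],[[0,8,350],[59,0,0],0.6],[[0,8,400],[67,0,0],0.6]]}}

```text
time_s: 27.0
position: [0.4344, -0.0703, 0.1318]
tcp_rot: [[0.001, 0.358, -0.934], [-0.0, -0.934, -0.358], [-1.0, 0.0, -0.0]]
force: [0.2, 0.2, 0.2]
opening: 0.602
```

```bash
python3 - <<'E'
from h import *
plan((.4275,-.148,.08,-85))
E
```

```text
t 27.0 pos [ 0.4323 -0.0646  0.1603] phi -69.03 tilt [ 0.03 -0.01] open 52.4 F [0.2 0.2 0.2] j1,j6 [-24.  45.]
  shift [80.3 76.1 34.3] turn 16.0
```

Call:
{"method": "play_rows", "body": {"motion": [[[0,40,20],[8,0,0],0.6],[[20,77,34],[16,0,0],0.6],[[50,77,34],[16,0,0],0.6],[[80,77,34],[16,0,0],0.6],[[80,77,34],[16,0,0],0.6],[[80,77,34],[16,0,0],0.6]]}}

```text
time_s: 27.6
position: [0.4309, -0.1522, 0.0517]
tcp_rot: [[-0.001, 0.093, -0.996], [0.001, -0.996, -0.093], [-1.0, -0.001, 0.001]]
force: [-0.1, 0.2, 0.5]
opening: 0.599
```

```bash
python3 - <<'E'
from h import *
plan((.4275,-.148,.006,-85))
c=bot.capture("side"); crop(c,320,180,120,90,6,"s24.png")
E
```

```text
t 27.6 pos [ 0.4304 -0.1462  0.0802] phi -84.68 tilt [-0.07  0.04] open 52.2 F [-0.1  0.2  0.5] j1,j6 [-34.  51.]
  shift [74.2  1.5  3. ] turn 0.3
```

View pics/s24.png

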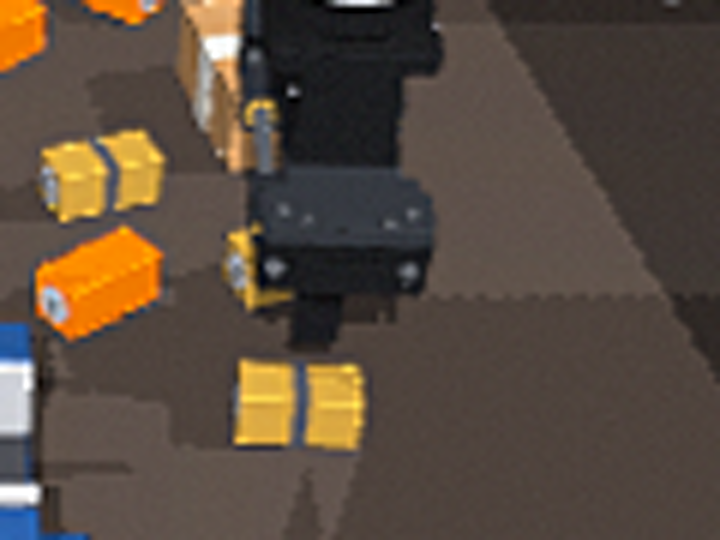

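```bash
python3 - <<'E'
from h import *
c=bot.capture("side"); st=bot.read_state(); p=st["position"];R=st["tcp_rot"]
for oy in(-.006,0,.006):
  for oz in (-.006,0,.006):
    q=p+R@[-.0285,oy-.041,oz]; print(oy,oz,((proj(c,[q])[0]-[320,180]+.5)*6).round(0))
E
```

```text
-0.006 -0.006 [295. 356.]
-0.006 0 [308. 356.]
-0.006 0.006 [321. 357.]
0 -0.006 [294. 348.]
0 0 [307. 348.]
0 0.006 [320. 349.]
0.006 -0.006 [294. 339.]
0.006 0 [306. 340.]
0.006 0.006 [319. 340.]
```

```bash
sed -i 's/R@\[-.0285,OFFY,OFFZ\]/[-.0055,.001,.0285]/' h.py; python3 - <<'E'
from h import *
plan((.4275,-.148,.006,-85))
E
```

```text
t 27.7 pos [ 0.4267 -0.1516  0.0813] phi -84.64 tilt [ 0.11 -0.07] open 52.2 F [0.5 0.3 0.8] j1,j6 [-33.  51.]
  shift [75.3 -3.6 -1.2] turn 0.4
```

Call:
{"method": "play_rows", "body": {"motion": [[[30,-3,-1],[0,0,0],0.6],[[60,-3,-1],[0,0,0],0.6],[[75,-3,-1],[0,0,0],0.6],[[75,-3,-1],[0,0,0],0.6],[[75,-3,-1],[0,0,0],0.0],[[75,-3,-1],[0,0,0],0.0],[[75,-3,-1],[0,0,0],0.0],[[75,-3,-1],[0,0,0],0.0]]}}

```text
time_s: 28.5
position: [0.4328, -0.1499, -0.0224]
tcp_rot: [[0.002, 0.093, -0.996], [-0.001, -0.996, -0.093], [-1.0, 0.002, -0.002]]
force: [0.5, 0.2, 5.0]
opening: 0.344
```

Call:
{"method": "play_rows", "body": {"motion": [[[0,0,0],[0,0,0],0.0],[[0,0,0],[0,0,0],0.0],[[0,0,0],[0,0,0],0.0]]}}

```text
time_s: 28.8
position: [0.4328, -0.1499, -0.0223]
tcp_rot: [[0.002, 0.093, -0.996], [-0.001, -0.996, -0.093], [-1.0, 0.001, -0.002]]
force: [0.2, -0.1, 6.9]
opening: 0.339
```

```bash
python3 - <<'E'
from h import *
plan(vt(54,-1,.17),vt(54,-1,.056))
c=bot.capture("side"); crop(c,320,180,120,90,6,"s25.png")
E
```

```text
t 28.8 pos [ 0.4273 -0.1489  0.0062] phi -84.68 tilt [ 0.11 -0.07] open 29.5 F [ 0.2 -0.1  6.9] j1,j6 [-33.  52.]
  shift [-163.8 -115.7 -257.1] turn 87.3
  shift [ -49.8 -115.7 -257.1] turn 87.3
```

View pics/s25.png

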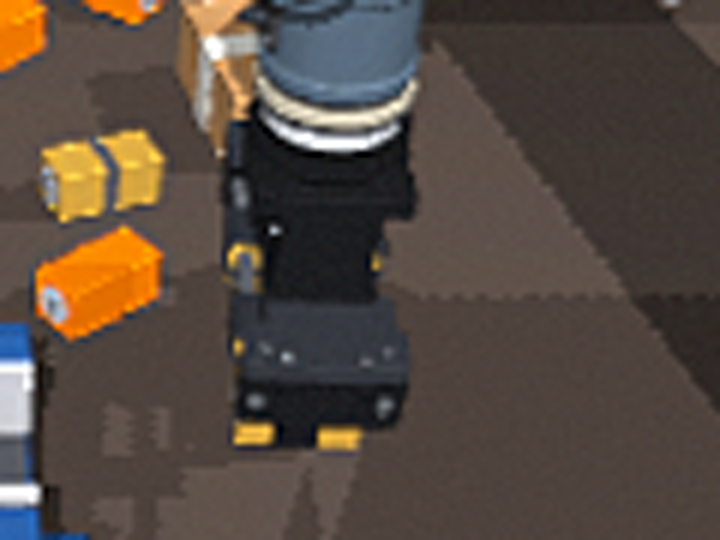

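Call:
{"method": "play_rows", "body": {"motion": [[[-40,0,0],[0,0,0],0.0],[[-80,0,0],[-8,0,0],0.0],[[-120,0,0],[-16,0,0],0.0],[[-165,0,0],[-24,0,0],0.0],[[-165,-15,-35],[-32,0,0],0.0],[[-165,-30,-70],[-40,0,0],0.0],[[-165,-45,-105],[-48,0,0],0.0],[[-165,-60,-140],[-56,0,0],0.0]]}}

```text
time_s: 29.65
position: [0.566, -0.0756, 0.1414]
tcp_rot: [[-0.002, 0.88, -0.475], [0.0, -0.475, -0.88], [-1.0, -0.002, 0.0]]
force: [0.3, -1.5, -3.5]
opening: 0.344
```

```bash
python3 - <<'E'
from h import *
plan(vt(54,-1,.17),vt(54,-1,.056))
E
```

```text
t 29.65 pos [ 0.5605 -0.0746  0.1699] phi -28.37 tilt [-0.09  0.03] open 30.0 F [ 0.3 -1.5 -3.5] j1,j6 [-19.  10.]
  shift [-1.000e-01  6.780e+01 -1.102e+02] turn -36.4
  shift [ 113.9   67.8 -110.2] turn -36.4
```

Call:
{"method": "play_rows", "body": {"motion": [[[0,20,-35],[-8,0,0],0.0],[[0,45,-75],[-16,0,0],0.0],[[0,68,-110],[-24,0,0],0.0],[[0,68,-110],[-32,0,0],0.0],[[30,68,-110],[-36.4,0,0],0.0],[[60,68,-110],[-36.4,0,0],0.0],[[75,68,-110],[-36.4,0,0],0.0],[[75,68,-110],[-36.4,0,0],0.0]]}}

```text
time_s: 30.45
position: [0.675, -0.0123, 0.063]
tcp_rot: [[-0.008, 0.991, 0.134], [0.002, 0.134, -0.991], [-1.0, -0.008, -0.003]]
force: [-0.7, 0.6, -4.0]
opening: 0.345
```

```bash
python3 - <<'E'
from h import *
plan(vt(54,-1,.057))
c=bot.capture("side"); crop(c,240,190,120,90,6,"s26.png")
c=bot.capture("top"); crop(c,220,160,160,120,5,"t26.png")
E
```

```text
t 30.45 pos [ 0.6695 -0.0113  0.0915] phi 7.7 tilt [-0.47  0.09] open 30.1 F [-0.7  0.6 -4. ] j1,j6 [-11. -18.]
  shift [34.5  3.3 -1. ] turn -0.3
```

View pics/s26.png

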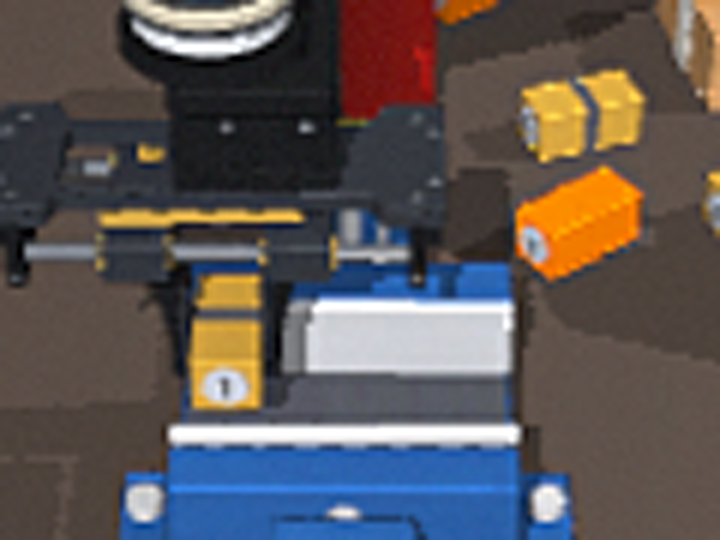

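```bash
cat > chk.py <<'E'
from h import *
import sys
def pred(c,x0,y0,k,off=(-.0055,.001,.0285)):
    st=bot.read_state(); p=st["position"]+off; R=st["tcp_rot"]
    q=[p+R@np.array([.006,a*.015,b*.03]) for b in(-1,1) for a in(-1,1)]+[p+R@np.array([-.024,a*.015,-.03]) for a in(-1,1)]
    return ((proj(c,q)-[x0,y0]+.5)*k).round(0)
if __name__=="__main__":
    c=bot.capture("side"); print(pred(c,240,190,6)); crop(c,240,190,120,90,6,"chk.png")
E
python3 chk.py
```

```text
[[257. 406.]
 [188. 405.]
 [264. 317.]
 [197. 316.]
 [256. 354.]
 [186. 353.]]
```

View pics/chk.png

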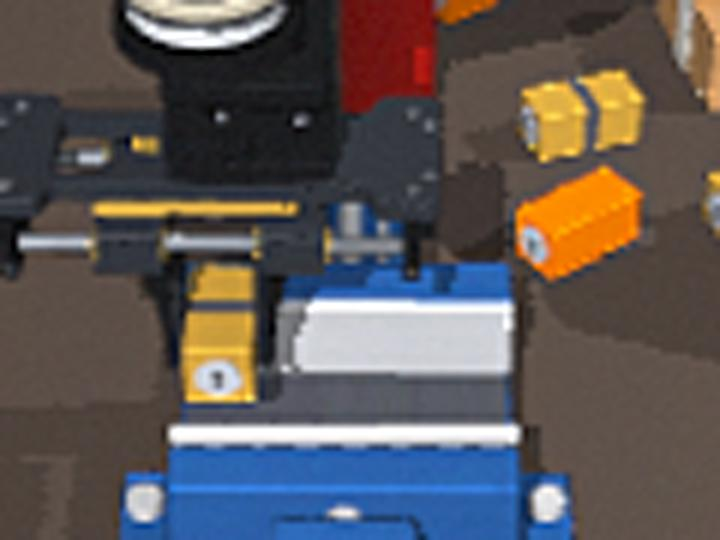

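```bash
python3 -c "
from h import *
plan(vt(52,-1,.058))"
```

```text
t 30.6 pos [ 0.6739 -0.0122  0.0963] phi 7.7 tilt [ 0.13 -0.02] open 29.7 F [ 0.5 -0.1 -3. ] j1,j6 [-11. -18.]
  shift [38.3 -3.  -2.5] turn -0.3
```

Call:
{"method": "play_rows", "body": {"motion": [[[10,-3,-3],[0,0,0],0.0],[[20,-3,-3],[0,0,0],0.0],[[28,-3,-3],[0,0,0],0.0],[[34,-3,-3],[0,0,0],0.0],[[37,-3,-3],[0,0,0],0.0],[[39,-3,-3],[0,0,0],0.0],[[40,-3,-3],[0,0,0],0.0],[[40,-3,-3],[0,0,0],0.0]]}}

```text
time_s: 31.4
position: [0.6749, -0.0103, 0.0277]
tcp_rot: [[0.0, 0.991, 0.134], [-0.0, 0.134, -0.991], [-1.0, 0.0, 0.0]]
force: [-3.4, 0.7, 3.6]
opening: 0.34
```

```bash
python3 -c "
from h import *
plan(vt(52,-1,.056))"; python3 chk.py
```

```text
t 31.4 pos [ 0.6694 -0.0093  0.0562] phi 7.72 tilt [ 0.01 -0.01] open 29.6 F [-3.4  0.7  3.6] j1,j6 [-10. -18.]
  shift [0.2 1.  0.9] turn -0.3
[[269. 478.]
 [201. 478.]
 [274. 389.]
 [209. 388.]
 [267. 428.]
 [198. 428.]]
```

View pics/chk.png

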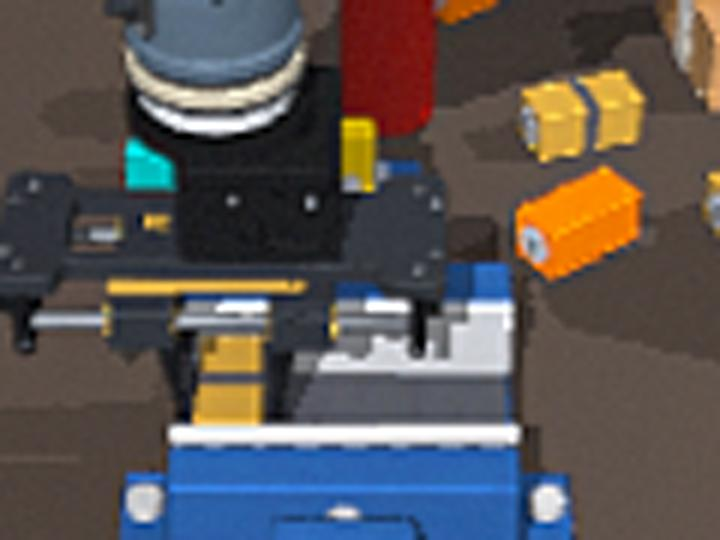

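Call:
{"method": "play_rows", "body": {"motion": [[[-1,0,0],[0,0,0],0.45],[[-1,0,0],[0,0,0],0.45],[[-1,0,0],[0,0,0],0.45],[[-30,0,0],[0,0,0],0.45],[[-70,0,0],[0,0,0],0.45],[[-110,0,0],[0,0,0],0.55],[[-110,0,0],[0,0,0],0.6],[[-110,0,0],[0,0,0],0.6]]}}

```text
time_s: 32.25
position: [0.6759, -0.0105, 0.138]
tcp_rot: [[0.003, 0.991, 0.134], [-0.001, 0.134, -0.991], [-1.0, 0.003, 0.001]]
force: [0.3, -0.3, -1.2]
opening: 0.582
```

```bash
python3 -c "
from h import *
plan((.4355,-.266,.15,-61.5),(.4355,-.266,.15,118.5))
c=bot.capture('side'); crop(c,240,190,120,90,6,'s27.png')"
```

```text
t 32.25 pos [ 0.6704 -0.0095  0.1665] phi 7.72 tilt [ 0.18 -0.03] open 50.6 F [ 0.3 -0.3 -1.2] j1,j6 [-10. -18.]
  shift [  16.5 -267.3  222.7] turn 69.2
  shift [  16.5 -267.3  222.7] turn 69.2
```

View pics/s27.png

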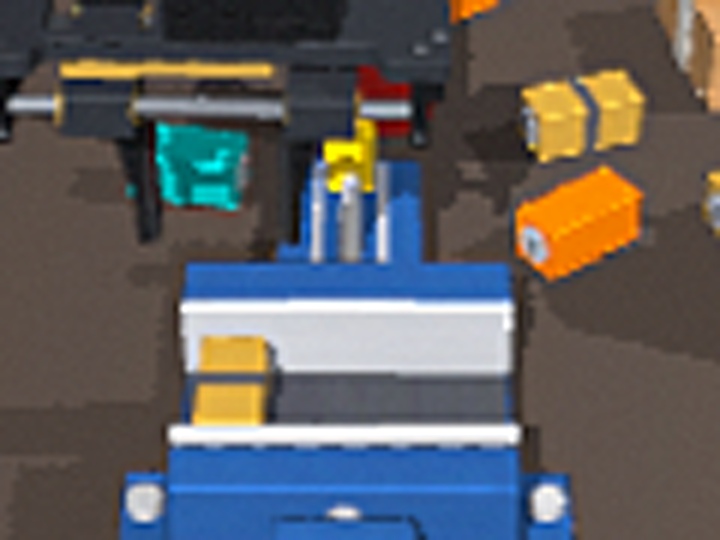

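Call:
{"method": "play_rows", "body": {"motion": [[[0,-33,28],[8.5,0,0],0.6],[[0,-66,56],[17,0,0],0.6],[[0,-100,84],[26,0,0],0.6],[[0,-133,112],[34,0,0],0.6],[[0,-167,140],[43,0,0],0.6],[[0,-200,168],[51,0,0],0.6],[[0,-234,196],[60,0,0],0.6],[[0,-267,223],[68,0,0],0.6]]}}

```text
time_s: 33.1
position: [0.4379, -0.2672, 0.1348]
tcp_rot: [[-0.003, 0.491, -0.871], [0.003, -0.871, -0.491], [-1.0, -0.004, 0.001]]
force: [0.6, -0.7, -0.0]
opening: 0.6
```

Call:
{"method": "play_rows", "body": {"motion": [[[30,0,0],[0,0,0],0.6],[[60,0,0],[0,0,0],0.6],[[80,0,0],[0,0,0],0.6],[[80,0,0],[0,0,0],0.6],[[80,0,0],[0,0,0],0.6]]}}

```text
time_s: 33.6
position: [0.4395, -0.2664, 0.0555]
tcp_rot: [[-0.002, 0.496, -0.868], [0.002, -0.868, -0.496], [-1.0, -0.003, 0.001]]
force: [0.6, 0.5, -0.2]
opening: 0.597
```

```bash
python3 -c "
from h import *
plan((.4355,-.266,.006,-61.5))
c=bot.capture('side'); crop(c,310,160,120,90,6,'s28.png')"
```

```text
t 33.6 pos [ 0.434  -0.2654  0.084 ] phi -60.28 tilt [-0.13  0.13] open 52.0 F [ 0.6  0.5 -0.2] j1,j6 [-44.  17.]
  shift [78.   1.3 -0.9] turn 1.2
```

View pics/s28.png

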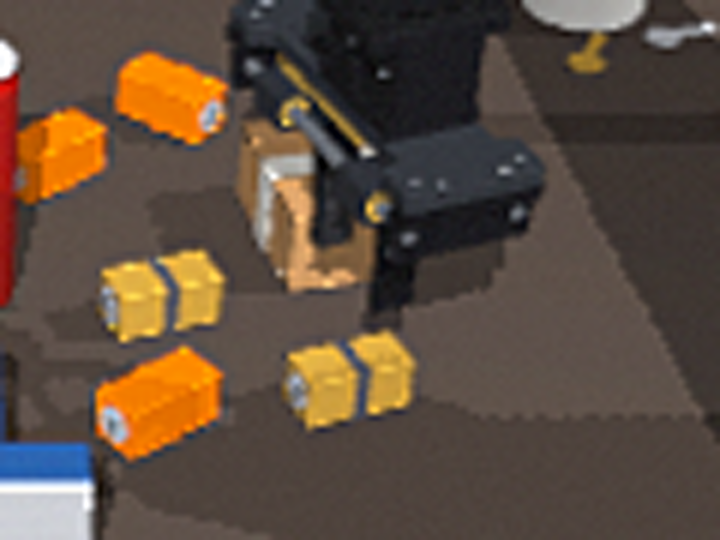

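Call:
{"method": "play_rows", "body": {"motion": [[[30,1,-1],[1,0,0],0.6],[[60,1,-1],[1,0,0],0.6],[[78,1,-1],[1,0,0],0.6],[[78,1,-1],[1,0,0],0.6],[[78,1,-1],[1,0,0],0.0],[[78,1,-1],[1,0,0],0.0],[[78,1,-1],[1,0,0],0.0],[[78,1,-1],[1,0,0],0.0]]}}

```text
time_s: 34.45
position: [0.4418, -0.2673, -0.0203]
tcp_rot: [[0.0, 0.48, -0.877], [-0.0, -0.877, -0.48], [-1.0, 0.0, -0.0]]
force: [-0.6, 1.4, 6.1]
opening: 0.344
```

Call:
{"method": "play_rows", "body": {"motion": [[[0,0,0],[0,0,0],0.0],[[0,0,0],[0,0,0],0.0],[[0,0,0],[0,0,0],0.0]]}}

```text
time_s: 34.75
position: [0.4418, -0.2673, -0.0203]
tcp_rot: [[0.0, 0.48, -0.877], [-0.0, -0.877, -0.48], [-1.0, 0.0, -0.0]]
force: [-0.8, 1.8, 6.6]
opening: 0.341
```

```bash
python3 -c "
from h import *
plan(vt(-1,-1,.17))"
```

```text
t 34.75 pos [ 0.4363 -0.2663  0.0082] phi -61.28 tilt [ 0.03 -0.01] open 29.6 F [-0.8  1.8  6.6] j1,j6 [-44.  18.]
  shift [-161.8 -130.9 -279. ] turn -69.3
```

Call:
{"method": "play_rows", "body": {"motion": [[[-40,0,0],[0,0,0],0.0],[[-80,0,0],[-5,0,0],0.0],[[-120,0,0],[-12,0,0],0.0],[[-162,0,0],[-20,0,0],0.0],[[-162,-16,-35],[-28,0,0],0.0],[[-162,-32,-70],[-36,0,0],0.0],[[-162,-50,-105],[-44,0,0],0.0],[[-162,-66,-140],[-52,0,0],0.0]]}}

```text
time_s: 35.55
position: [0.5326, -0.1408, 0.1405]
tcp_rot: [[-0.001, 0.988, -0.156], [0.0, -0.156, -0.988], [-1.0, -0.001, -0.0]]
force: [0.3, 0.3, -3.1]
opening: 0.344
```

```bash
python3 -c "
from h import *
plan(vt(-1,-1,.17))"
```

```text
t 35.55 pos [ 0.5271 -0.1398  0.169 ] phi -8.98 tilt [-0.06  0.02] open 29.9 F [ 0.3  0.3 -3.1] j1,j6 [-26. -17.]
  shift [  -1.    70.8 -134.9] turn -17.0
```

Call:
{"method": "play_rows", "body": {"motion": [[[0,20,-40],[-6,0,0],0.0],[[0,40,-80],[-12,0,0],0.0],[[0,60,-115],[-17,0,0],0.0],[[0,71,-135],[-17,0,0],0.0],[[30,71,-135],[-17,0,0],0.0],[[60,71,-135],[-17,0,0],0.0],[[70,71,-135],[-17,0,0],0.0],[[70,71,-135],[-17,0,0],0.0]]}}

```text
time_s: 36.35
position: [0.6225, -0.0202, 0.0685]
tcp_rot: [[-0.005, 0.991, 0.134], [0.001, 0.134, -0.991], [-1.0, -0.005, -0.002]]
force: [-0.4, -0.2, -2.7]
opening: 0.343
```

```bash
python3 -c "
from h import *
plan(vt(-1,-1,.0595))";python3 chk.py
```

```text
t 36.35 pos [ 0.617  -0.0192  0.097 ] phi 7.71 tilt [-0.3   0.06] open 29.9 F [-0.4 -0.2 -2.7] j1,j6 [-12. -20.]
  shift [37.5  1.3 -1.5] turn -0.3
[[386. 403.]
 [317. 402.]
 [388. 314.]
 [321. 314.]
 [386. 351.]
 [316. 350.]]
```

View pics/chk.png

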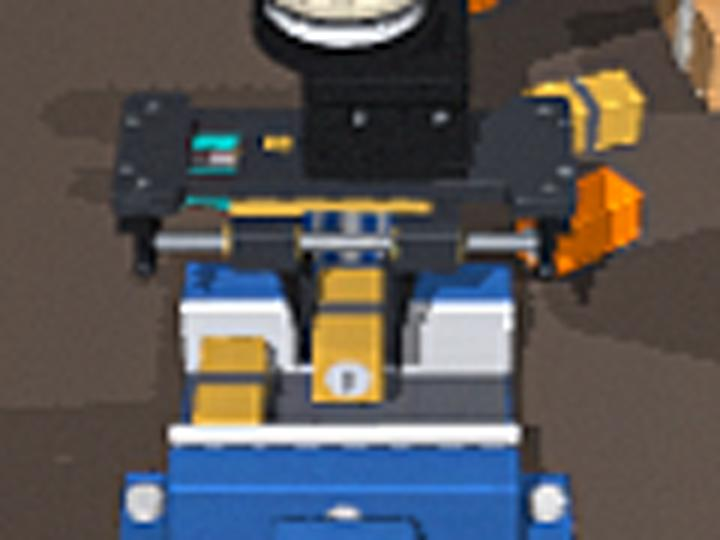

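Call:
{"method": "play_rows", "body": {"motion": [[[10,-2,-1],[0,0,0],0.0],[[20,-2,-1],[0,0,0],0.0],[[28,-2,-1],[0,0,0],0.0],[[34,-2,-1],[0,0,0],0.0],[[37,-2,-1],[0,0,0],0.0],[[39,-2,-1],[0,0,0],0.0],[[40,-2,-1],[0,0,0],0.0],[[40,-2,-1],[0,0,0],0.0]]}}

```text
time_s: 37.2
position: [0.6226, -0.0198, 0.0307]
tcp_rot: [[0.0, 0.991, 0.134], [-0.0, 0.134, -0.991], [-1.0, 0.0, 0.0]]
force: [-0.3, 0.8, -2.9]
opening: 0.344
```

```bash
python3 -c "
from h import *
plan(vt(-1,-1,.0582))"
```

```text
t 37.2 pos [ 0.6171 -0.0188  0.0592] phi 7.72 tilt [ 0.01 -0.  ] open 29.9 F [-0.3  0.8 -2.9] j1,j6 [-12. -20.]
  shift [ 1.   1.1 -1.2] turn -0.3
```

Call:
{"method": "play_rows", "body": {"motion": [[[1.5,0,-1],[0,0,0],0.0],[[1.5,0,-1],[0,0,0],0.0],[[1.5,0,-1],[0,0,0],0.42],[[1.5,0,-1],[0,0,0],0.42],[[1.5,0,-1],[0,0,0],0.42],[[-30,0,-1],[0,0,0],0.42],[[-70,0,-1],[0,0,0],0.42],[[-110,0,-1],[0,0,0],0.6]]}}

```text
time_s: 38.0
position: [0.6219, -0.0187, 0.1414]
tcp_rot: [[-0.001, 0.991, 0.134], [0.0, 0.134, -0.991], [-1.0, -0.001, -0.001]]
force: [-0.0, 0.2, -0.2]
opening: 0.454
```

```bash
python3 -c "
from h import *
plan((.5405,-.326,.17,-62))
c=bot.capture('side'); crop(c,240,190,120,90,6,'s29.png')"
```

```text
t 38.0 pos [ 0.6164 -0.0177  0.1699] phi 7.72 tilt [-0.08  0.02] open 39.5 F [-0.   0.2 -0.2] j1,j6 [-12. -20.]
  shift [-1.000e-01 -1.166e+02  2.953e+02] turn 69.7
```

View pics/s29.png

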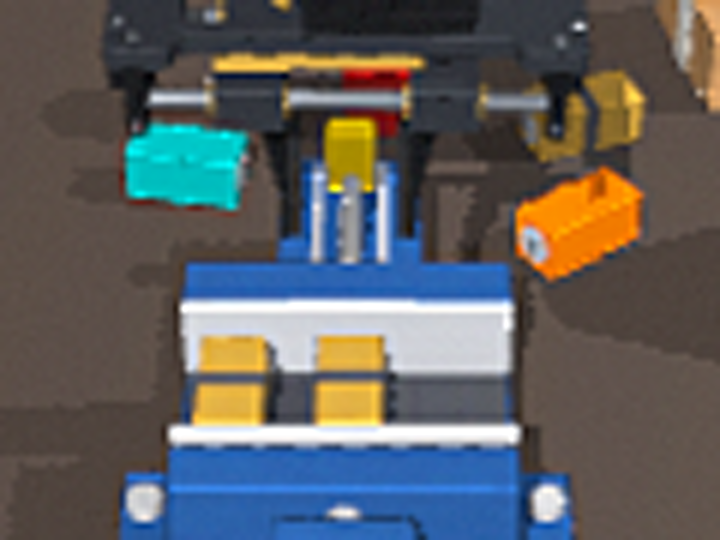

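Call:
{"method": "play_rows", "body": {"motion": [[[0,-30,35],[8.5,0,0],0.6],[[0,-55,70],[17,0,0],0.6],[[0,-75,107],[26,0,0],0.6],[[0,-90,145],[34,0,0],0.6],[[0,-105,182],[43,0,0],0.6],[[0,-112,220],[52,0,0],0.6],[[0,-117,258],[60,0,0],0.6],[[0,-117,295],[68.6,0,0],0.6]]}}

```text
time_s: 38.85
position: [0.5453, -0.3285, 0.1407]
tcp_rot: [[-0.0, 0.484, -0.875], [0.0, -0.875, -0.484], [-1.0, -0.0, 0.0]]
force: [-0.3, -0.7, 0.2]
opening: 0.597
```

Call:
{"method": "play_rows", "body": {"motion": [[[0,0,0],[1,0,0],0.6],[[30,0,0],[1,0,0],0.6],[[60,0,0],[1,0,0],0.6],[[80,0,0],[1,0,0],0.6],[[80,0,0],[1,0,0],0.6],[[80,0,0],[1,0,0],0.6]]}}

```text
time_s: 39.45
position: [0.5461, -0.3263, 0.0607]
tcp_rot: [[-0.0, 0.475, -0.88], [0.001, -0.88, -0.475], [-1.0, -0.001, 0.0]]
force: [0.2, -0.5, 0.2]
opening: 0.601
```

```bash
python3 -c "
from h import *
plan((.5405,-.326,.006,-62))
c=bot.capture('side'); crop(c,280,140,120,90,6,'s30.png')"
```

```text
t 39.45 pos [ 0.5406 -0.3253  0.0892] phi -61.61 tilt [-0.02  0.03] open 52.3 F [ 0.2 -0.5  0.2] j1,j6 [-41.  21.]
  shift [83.2  0.5  0.4] turn 0.4
```

View pics/s30.png

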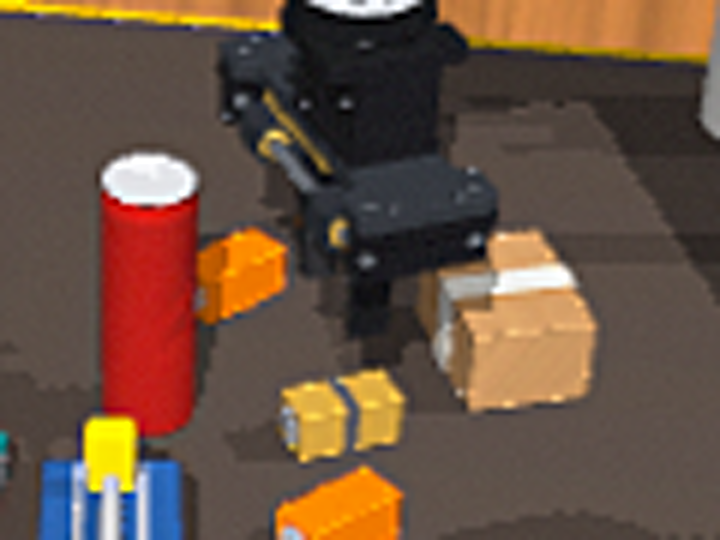

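Call:
{"method": "play_rows", "body": {"motion": [[[30,0,0],[0,0,0],0.6],[[60,0,0],[0,0,0],0.6],[[82,0,0],[0,0,0],0.6],[[82,0,0],[0,0,0],0.6],[[82,0,0],[0,0,0],0.0],[[82,0,0],[0,0,0],0.0],[[82,0,0],[0,0,0],0.0],[[82,0,0],[0,0,0],0.0]]}}

```text
time_s: 40.3
position: [0.5468, -0.3274, -0.0198]
tcp_rot: [[0.002, 0.475, -0.88], [-0.001, -0.88, -0.475], [-1.0, 0.002, -0.001]]
force: [0.6, -0.1, 4.7]
opening: 0.343
```

Call:
{"method": "play_rows", "body": {"motion": [[[0,0,0],[0,0,0],0.0],[[0,0,0],[0,0,0],0.0],[[0,0,0],[0,0,0],0.0]]}}

```text
time_s: 40.6
position: [0.5468, -0.3274, -0.0198]
tcp_rot: [[0.002, 0.475, -0.88], [-0.001, -0.88, -0.475], [-1.0, 0.002, -0.001]]
force: [-0.3, 1.5, 6.4]
opening: 0.344
```

```bash
python3 -c "
from h import *
plan(vt(-55,-1,.17))
c=bot.capture('side'); crop(c,280,140,120,90,6,'s31.png')"
```

```text
t 40.6 pos [ 0.5413 -0.3264  0.0087] phi -61.66 tilt [ 0.1  -0.07] open 30.0 F [-0.3  1.5  6.4] j1,j6 [-41.  21.]
  shift [-161.3 -254.2 -163.6] turn -69.7
```

View pics/s31.png

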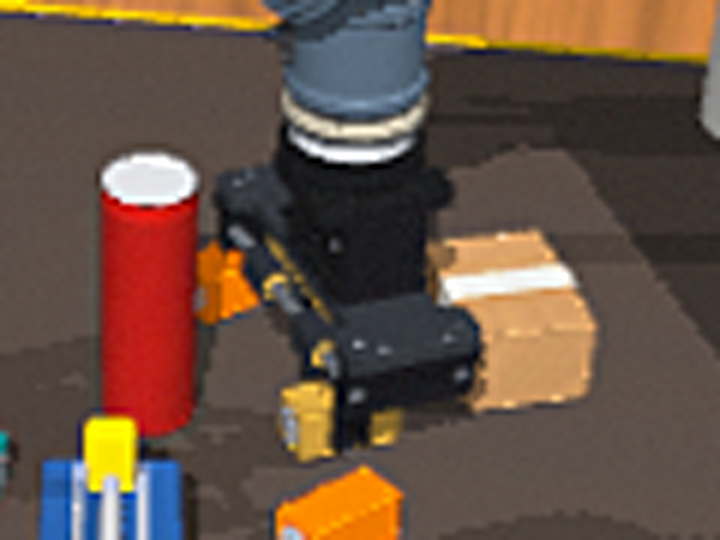

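Call:
{"method": "play_rows", "body": {"motion": [[[-45,0,0],[0,0,0],0.0],[[-90,0,0],[0,0,0],0.0],[[-130,0,0],[-5,0,0],0.0],[[-165,0,0],[-12,0,0],0.0],[[-165,-40,-25],[-20,0,0],0.0],[[-165,-80,-50],[-28,0,0],0.0],[[-165,-120,-75],[-36,0,0],0.0],[[-165,-160,-100],[-44,0,0],0.0]]}}

```text
time_s: 41.45
position: [0.5574, -0.1368, 0.1435]
tcp_rot: [[-0.001, 0.954, -0.299], [0.0, -0.299, -0.954], [-1.0, -0.001, -0.0]]
force: [1.7, 0.2, -3.1]
opening: 0.342
```

```bash
python3 -c "
from h import *
plan(vt(-55,-1,.17))"
```

```text
t 41.45 pos [ 0.5519 -0.1358  0.172 ] phi -17.38 tilt [-0.03  0.03] open 29.7 F [ 1.7  0.2 -3.1] j1,j6 [-25.  -8.]
  shift [   2.   -20.9 -109.5] turn -25.4
```

Call:
{"method": "play_rows", "body": {"motion": [[[0,-10,-40],[-8,0,0],0.0],[[0,-20,-80],[-16,0,0],0.0],[[0,-21,-110],[-25,0,0],0.0],[[0,-21,-110],[-25,0,0],0.0],[[30,-21,-110],[-25,0,0],0.0],[[60,-21,-110],[-25,0,0],0.0],[[72,-21,-110],[-25,0,0],0.0],[[72,-21,-110],[-25,0,0],0.0]]}}

```text
time_s: 42.25
position: [0.5696, -0.0276, 0.0697]
tcp_rot: [[-0.005, 0.992, 0.127], [0.001, 0.127, -0.992], [-1.0, -0.005, -0.002]]
force: [0.3, -0.2, -1.1]
opening: 0.346
```

```bash
python3 -c "
from h import *
plan(vt(-55,-1,.0587))";python3 chk.py
```

```text
t 42.25 pos [ 0.5641 -0.0266  0.0982] phi 7.27 tilt [-0.28  0.06] open 30.1 F [ 0.3 -0.2 -1.1] j1,j6 [-14. -21.]
  shift [39.5  0.7 -1.4] turn -0.8
[[509. 403.]
 [440. 402.]
 [507. 314.]
 [440. 313.]
 [511. 350.]
 [441. 349.]]
```

View pics/chk.png

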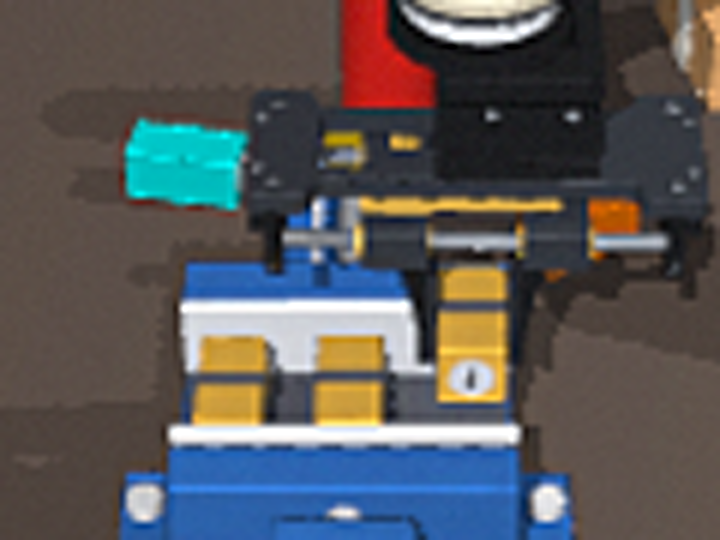

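Call:
{"method": "play_rows", "body": {"motion": [[[10,1,-1],[-0.8,0,0],0.0],[[20,1,-1],[-0.8,0,0],0.0],[[28,1,-1],[-0.8,0,0],0.0],[[34,1,-1],[-0.8,0,0],0.0],[[38,1,-1],[-0.8,0,0],0.0],[[40,1,-1],[-0.8,0,0],0.0],[[41,1,-1],[-0.8,0,0],0.0],[[41,1,-1],[-0.8,0,0],0.0]]}}

```text
time_s: 43.1
position: [0.5724, -0.0263, 0.0307]
tcp_rot: [[0.0, 0.99, 0.142], [-0.0, 0.142, -0.99], [-1.0, 0.0, 0.0]]
force: [0.5, -0.6, -2.1]
opening: 0.343
```

```bash
python3 -c "
from h import *
plan(vt(-55,-1,.0587))"
```

```text
t 43.1 pos [ 0.5669 -0.0253  0.0592] phi 8.14 tilt [ 0.01 -0.  ] open 29.8 F [ 0.5 -0.6 -2.1] j1,j6 [-14. -22.]
  shift [ 0.5 -2.3 -0.5] turn 0.1
```

Call:
{"method": "play_rows", "body": {"motion": [[[1.5,-2,-1],[0,0,0],0.0],[[1.5,-2,-1],[0,0,0],0.0],[[1.5,-2,-1],[0,0,0],0.42],[[1.5,-2,-1],[0,0,0],0.42],[[1.5,-2,-1],[0,0,0],0.42],[[-30,-2,-1],[0,0,0],0.42],[[-70,-2,-1],[0,0,0],0.42],[[-110,-2,-1],[0,0,0],0.5]]}}

```text
time_s: 43.9
position: [0.5692, -0.0253, 0.1411]
tcp_rot: [[-0.003, 0.99, 0.142], [0.001, 0.142, -0.99], [-1.0, -0.002, -0.001]]
force: [0.9, -0.3, 0.4]
opening: 0.455
```

```bash
python3 -c "
from h import *
plan(vt(-30,155,.19),vt(-30.3,155,.075))
c=bot.capture('side'); crop(c,240,190,120,90,6,'s32.png')"
```

```text
t 43.9 pos [ 0.5637 -0.0243  0.1696] phi 8.14 tilt [-0.15  0.04] open 39.6 F [ 0.9 -0.3  0.4] j1,j6 [-14. -22.]
  shift [ -20.4   26.  -155.1] turn 0.1
  shift [  94.6   25.7 -155.1] turn 0.1
```

View pics/s32.png

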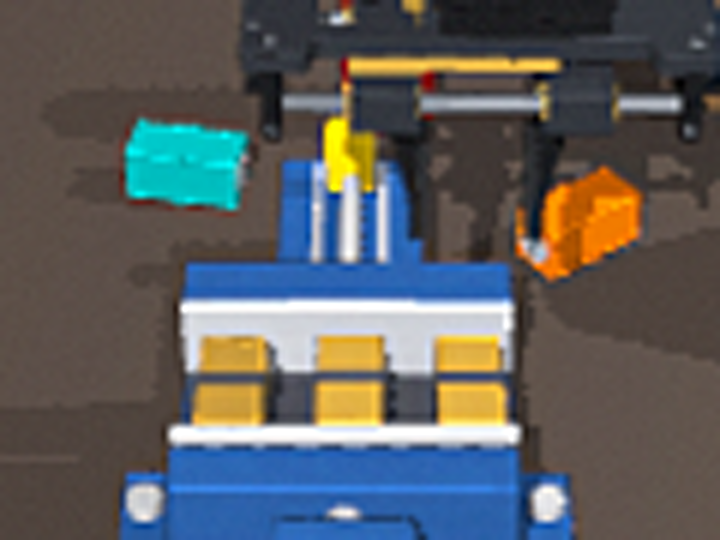

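Call:
{"method": "play_rows", "body": {"motion": [[[0,5,-40],[0,0,0],0.5],[[0,15,-85],[0,0,0],0.5],[[0,26,-130],[0,0,0],0.5],[[0,26,-160],[0,0,0],0.5],[[0,26,-160],[0,0,0],0.5],[[30,26,-160],[0,0,0],0.5],[[40,26,-160],[0,0,0],0.5],[[40,26,-160],[0,0,0],0.5]]}}

```text
time_s: 44.75
position: [0.5714, 0.1356, 0.0987]
tcp_rot: [[-0.005, 0.99, 0.141], [-0.0, 0.141, -0.99], [-1.0, -0.005, -0.0]]
force: [-0.5, -0.5, 0.3]
opening: 0.499
```

```bash
python3 -c "
from h import *
plan(vt(-30.3,160,.075))
c=bot.capture('side'); crop(c,240,200,120,90,6,'s33.png')"
```

```text
t 44.75 pos [0.5659 0.1366 0.1272] phi 8.09 tilt [-0.3  -0.03] open 43.4 F [-0.5 -0.5  0.3] j1,j6 [ 2. -6.]
  shift [52.2  0.8 -1.1] turn 0.0
```

View pics/s33.png

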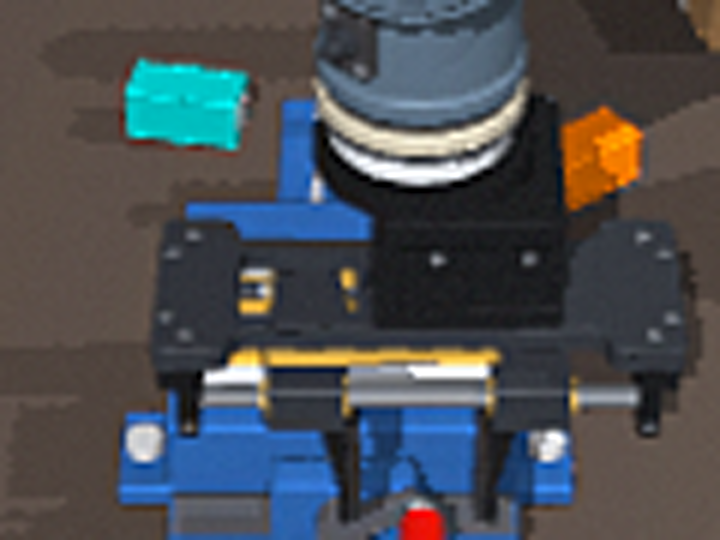

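Call:
{"method": "play_rows", "body": {"motion": [[[25,1,-1],[0,0,0],0.5],[[45,1,-1],[0,0,0],0.5],[[54,1,-1],[0,0,0],0.5],[[54,1,-1],[0,0,0],0.5],[[54,1,-1],[0,0,0],0.0],[[54,1,-1],[0,0,0],0.0],[[54,1,-1],[0,0,0],0.0],[[54,1,-1],[0,0,0],0.0]]}}

```text
time_s: 45.6
position: [0.5697, 0.1372, 0.0464]
tcp_rot: [[-0.009, 0.99, 0.142], [-0.001, 0.142, -0.99], [-1.0, -0.009, -0.0]]
force: [-9.0, -2.3, 0.8]
opening: 0.221
```

Call:
{"method": "play_rows", "body": {"motion": [[[0,0,0],[0,0,0],0.0],[[0,0,0],[0,0,0],0.0],[[0,0,0],[0,0,0],0.0]]}}

```text
time_s: 45.9
position: [0.5688, 0.137, 0.0461]
tcp_rot: [[-0.011, 0.99, 0.143], [-0.002, 0.143, -0.99], [-1.0, -0.011, 0.0]]
force: [-7.5, -2.3, 2.1]
opening: 0.196
```

```bash
python3 -c "
from h import *
plan(vt(-30.3,160,.075))
P=np.load('P.npy'); print(w2v(P,bot.read_state()['position']+[-.0055,.001,.0285]))"
```

```text
t 45.9 pos [0.5633 0.138  0.0746] phi 8.19 tilt [-0.61 -0.09] open 17.1 F [-7.5 -2.3  2.1] j1,j6 [ 3. -5.]
  shift [-0.4  3.2  0.7] turn 0.1
[-33.50717581 160.64358472]
```

```bash
cat > crank.py <<'E'
import numpy as np,sys
a0,step,n=map(float,sys.argv[1:4]); r=np.radians
print([[ [round(35*(np.cos(r(a0))-np.cos(r(a))),0)+0, round(-35*(np.sin(r(a))-np.sin(r(a0))),0)+0,0],[0,0,0],0] for a in a0+step*np.arange(1,n+1)])
E
python3 crank.py 63 20 8
```

```text
[[[np.float64(12.0), np.float64(-4.0), 0], [0, 0, 0], 0], [[np.float64(24.0), np.float64(-3.0), 0], [0, 0, 0], 0], [[np.float64(35.0), np.float64(2.0), 0], [0, 0, 0], 0], [[np.float64(44.0), np.float64(10.0), 0], [0, 0, 0], 0], [[np.float64(49.0), np.float64(21.0), 0], [0, 0, 0], 0], [[np.float64(51.0), np.float64(33.0), 0], [0, 0, 0], 0], [[np.float64(48.0), np.float64(45.0), 0], [0, 0, 0], 0], [[np.float64(41.0), np.float64(55.0), 0], [0, 0, 0], 0]]
```

Call:
{"method": "play_rows", "body": {"motion": [[[6,-2,0],[0,0,0],0],[[12,-4,0],[0,0,0],0],[[24,-3,0],[0,0,0],0],[[35,2,0],[0,0,0],0],[[44,10,0],[0,0,0],0]]}}

```text
time_s: 46.4
position: [0.5815, 0.1385, 0.0032]
tcp_rot: [[-0.005, 0.99, 0.143], [-0.001, 0.143, -0.99], [-1.0, -0.005, 0.001]]
force: [-3.0, -0.8, 12.2]
opening: 0.195
```

```bash
python3 -c "
from h import *
plan()
P=np.load('P.npy'); print(w2v(P,bot.read_state()['position']+[-.0055,.001,.0285]))
c=bot.capture('side'); crop(c,240,200,120,90,6,'s34.png')"
```

```text
t 46.4 pos [0.576  0.1395 0.0317] phi 8.19 tilt [-0.26 -0.07] open 17.0 F [-3.  -0.8 12.2] j1,j6 [ 3. -5.]
[-20.65265169 160.39867757]
```

View pics/s34.png

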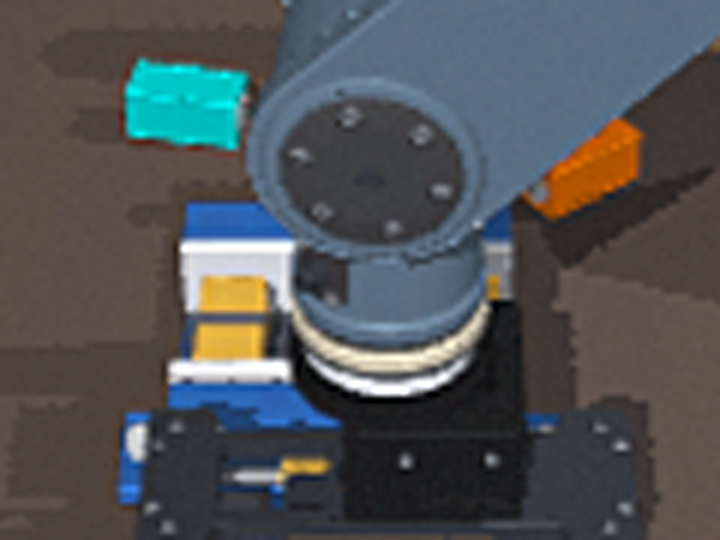

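```bash
sed -i 's/round(\(35[^,]*\),0)+0/int(round(\1))/; s/round(\(-35[^,]*\),0)+0/int(round(\1))/' crank.py; for a in 143 303 463 623; do python3 crank.py $a 20 8; done
```

```text
[[[6, 11, 0], [0, 0, 0], 0], [[7, 23, 0], [0, 0, 0], 0], [[4, 35, 0], [0, 0, 0], 0], [[-2, 45, 0], [0, 0, 0], 0], [[-12, 52, 0], [0, 0, 0], 0], [[-24, 56, 0], [0, 0, 0], 0], [[-36, 55, 0], [0, 0, 0], 0], [[-47, 50, 0], [0, 0, 0], 0]]
[[[-9, -8, 0], [0, 0, 0], 0], [[-14, -19, 0], [0, 0, 0], 0], [[-16, -31, 0], [0, 0, 0], 0], [[-13, -43, 0], [0, 0, 0], 0], [[-7, -53, 0], [0, 0, 0], 0], [[3, -61, 0], [0, 0, 0], 0], [[15, -64, 0], [0, 0, 0], 0], [[27, -63, 0], [0, 0, 0], 0]]
[[[11, 5, 0], [0, 0, 0], 0], [[20, 13, 0], [0, 0, 0], 0], [[26, 24, 0], [0, 0, 0], 0], [[27, 36, 0], [0, 0, 0], 0], [[24, 48, 0], [0, 0, 0], 0], [[18, 58, 0], [0, 0, 0], 0], [[8, 65, 0], [0, 0, 0], 0], [[-4, 69, 0], [0, 0, 0], 0]]
[[[-12, -1, 0], [0, 0, 0], 0], [[-23, -5, 0], [0, 0, 0], 0], [[-32, -14, 0], [0, 0, 0], 0], [[-38, -25, 0], [0, 0, 0], 0], [[-39, -37, 0], [0, 0, 0], 0], [[-36, -48, 0], [0, 0, 0], 0], [[-30, -59, 0], [0, 0, 0], 0], [[-20, -66, 0], [0, 0, 0], 0]]
```

Call:
{"method": "play_rows", "body": {"motion": [[[6,11,0],[0,0,0],0],[[7,23,0],[0,0,0],0],[[4,35,0],[0,0,0],0],[[-2,45,0],[0,0,0],0],[[-12,52,0],[0,0,0],0],[[-24,56,0],[0,0,0],0],[[-36,55,0],[0,0,0],0],[[-47,50,0],[0,0,0],0]]}}

```text
time_s: 47.25
position: [0.6319, 0.1459, 0.0486]
tcp_rot: [[-0.003, 0.99, 0.142], [-0.0, 0.142, -0.99], [-1.0, -0.003, 0.0]]
force: [-2.9, -1.4, -13.2]
opening: 0.199
```

```bash
cat > st.py <<'E'
from h import *
plan()
P=np.load('P.npy'); print(w2v(P,bot.read_state()['position']+[-.0055,.001,.0285]))
E
python3 st.py
```

```text
t 47.25 pos [0.6264 0.1469 0.0771] phi 8.15 tilt [-0.2  -0.03] open 17.3 F [ -2.9  -1.4 -13.2] j1,j6 [ 3. -5.]
[ 30.22058042 160.59717822]
```

Call:
{"method": "play_rows", "body": {"motion": [[[-9,-8,0],[0,0,0],0],[[-14,-19,0],[0,0,0],0],[[-16,-31,0],[0,0,0],0],[[-13,-43,0],[0,0,0],0],[[-7,-53,0],[0,0,0],0],[[3,-61,0],[0,0,0],0],[[15,-64,0],[0,0,0],0],[[27,-63,0],[0,0,0],0]]}}

```text
time_s: 48.05
position: [0.5664, 0.1366, 0.0272]
tcp_rot: [[-0.006, 0.99, 0.143], [-0.002, 0.143, -0.99], [-1.0, -0.006, 0.001]]
force: [-12.0, -4.8, 7.8]
opening: 0.196
```

```bash
python3 st.py; python3 -c "
from h import *
c=bot.capture('side'); crop(c,240,180,120,90,6,'s35.png')"
```

```text
t 48.05 pos [0.5609 0.1376 0.0557] phi 8.22 tilt [-0.34 -0.09] open 17.0 F [-12.   -4.8   7.8] j1,j6 [ 3. -6.]
[-35.86462878 160.64027223]
```

View pics/s35.png

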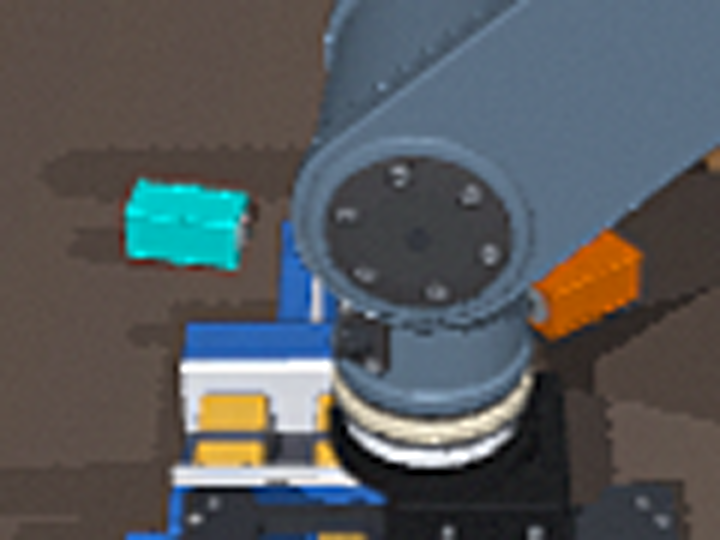

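Call:
{"method": "play_rows", "body": {"motion": [[[11,5,0],[0,0,0],0],[[20,13,0],[0,0,0],0],[[26,24,0],[0,0,0],0],[[27,36,0],[0,0,0],0],[[24,48,0],[0,0,0],0],[[18,58,0],[0,0,0],0],[[8,65,0],[0,0,0],0],[[-4,69,0],[0,0,0],0]]}}

```text
time_s: 48.9
position: [0.6353, 0.1463, 0.0261]
tcp_rot: [[-0.009, 0.99, 0.142], [-0.001, 0.142, -0.99], [-1.0, -0.009, 0.0]]
force: [-8.6, -4.3, -9.2]
opening: 0.198
```

```bash
python3 st.py
```

```text
t 48.9 pos [0.6298 0.1473 0.0546] phi 8.16 tilt [-0.5  -0.07] open 17.2 F [-8.6 -4.3 -9.2] j1,j6 [ 3. -5.]
[ 33.68494045 160.58289354]
```

Call:
{"method": "play_rows", "body": {"motion": [[[-12,-1,0],[0,0,0],0],[[-23,-5,0],[0,0,0],0],[[-32,-14,0],[0,0,0],0],[[-38,-25,0],[0,0,0],0],[[-39,-29,0],[0,0,0],0],[[-39,-29,0],[0,0,0],0]]}}

```text
time_s: 49.5
position: [0.6091, 0.1423, 0.0638]
tcp_rot: [[-0.002, 0.99, 0.142], [-0.001, 0.142, -0.99], [-1.0, -0.002, 0.0]]
force: [0.8, -2.8, -25.9]
opening: 0.201
```

```bash
python3 st.py
```

```text
t 49.5 pos [0.6036 0.1433 0.0923] phi 8.14 tilt [-0.09 -0.03] open 17.5 F [  0.8  -2.8 -25.9] j1,j6 [ 3. -5.]
[  7.14979653 160.28142529]
```

Call:
{"method": "play_rows", "body": {"motion": [[[5,0,0],[0,0,0],0],[[5,0,0],[0,0,0],0.5],[[5,0,0],[0,0,0],0.5],[[5,0,0],[0,0,0],0.5],[[5,0,0],[0,0,0],0.5],[[-30,0,0],[0,0,0],0.5],[[-70,0,0],[0,0,0],0.5],[[-100,0,-40],[0,0,0],0.5]]}}

```text
time_s: 50.3
position: [0.608, 0.1792, 0.1685]
tcp_rot: [[0.005, 0.991, 0.136], [-0.001, 0.136, -0.991], [-1.0, 0.005, 0.002]]
force: [1.0, 0.8, 0.7]
opening: 0.493
```

Call:
{"method": "play_rows", "body": {"motion": [[[0,-30,-40],[0,0,0],0.5],[[0,-60,-80],[0,0,0],0.5],[[0,-100,-120],[0,0,0],0.5],[[0,-150,-130],[0,0,0],0.5],[[0,-150,-130],[0,0,0],0.5],[[0,-150,-130],[0,0,0],0.5]]}}

```text
time_s: 50.9
position: [0.4369, 0.2906, 0.1663]
tcp_rot: [[0.001, 0.99, 0.144], [0.0, 0.144, -0.99], [-1.0, 0.001, -0.0]]
force: [0.4, -0.4, 0.5]
opening: 0.503
```

```bash
python3 st.py; python3 -c "
from h import *
c=bot.capture('side'); crop(c,200,160,200,150,4,'s36.png')
c=bot.capture('top'); cv2.imwrite('pics/t36.png',c['img'])"
```

```text
t 50.9 pos [0.4314 0.2916 0.1948] phi 8.28 tilt [0.05 0.02] open 43.8 F [ 0.4 -0.4  0.5] j1,j6 [21. 13.]
[-142.6229381   331.20351979]
```

View pics/s36.png

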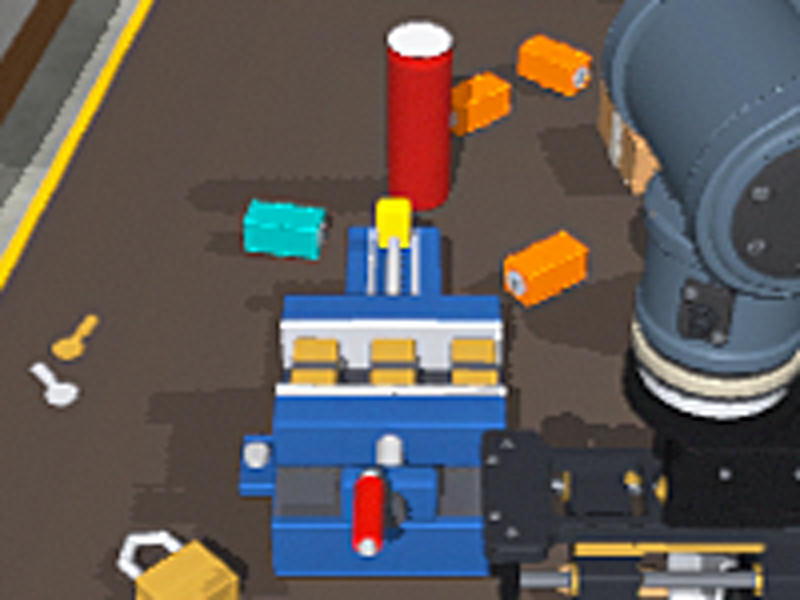

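View pics/t36.png

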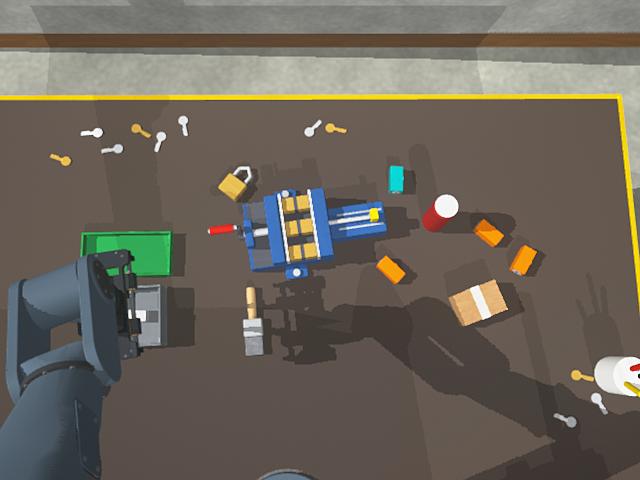

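```bash
python3 -c "
from h import *
c=bot.capture('top'); crop(c,210,270,100,100,6,'t37.png')
s=bot.capture('side'); crop(s,330,280,80,60,8,'s37.png')"
```

```text
(no output)
```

View pics/t37.png

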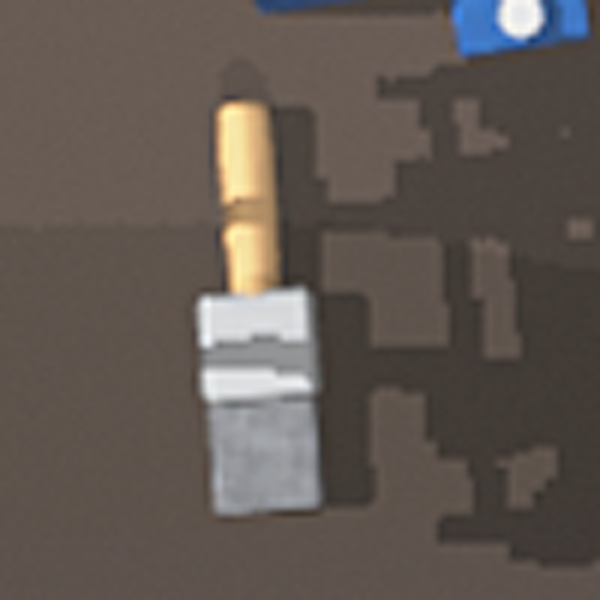

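```bash
python3 -c "
from h import *
c=bot.capture('top')
q=[onz(c,210+(u+.5)/6-.5,270+(v+.5)/6-.5,z)[:2] for u,v,z in((244,102,.015),(255,292,.02),(268,513,.02))]
print(q); d=q[0]-q[2]; L=np.hypot(*d); print(L, np.degrees(np.arctan2(d[1],d[0]))); d/=L
e=q[1]; print('loc from head top', np.linalg.norm(q[1]-q[2]))
g=q[2]+d*.060; print('grasp local15',g)
a=np.degrees(np.arctan2(d[1],d[0]))
plan((g[0],g[1],.15,a+90),(g[0],g[1],.004,a+90))
"
```

```text
[array([0.49743089, 0.08512886]), array([0.42662387, 0.07956632]), array([0.34655897, 0.07379787])]
0.15129681428586778 4.29504129699754
loc from head top 0.08027242941580996
grasp local15 [0.40639047 0.07829142]
t 51.15 pos [0.4349 0.2907 0.1944] phi 8.04 tilt [0.11 0.04] open 43.4 F [-0.4 -1.5  0. ] j1,j6 [21. 13.]
  shift [ 44.4 -57.9 206.3] turn -86.3
  shift [190.4 -57.9 206.3] turn -86.3
```

Sizes match (151 and 80 mm). Going to the brush head.

Call:
{"method": "play_rows", "body": {"motion": [[[0,-6,25],[-8,0,0],0.7],[[0,-14,50],[-16,0,0],0.7],[[0,-20,75],[-25,0,0],0.7],[[10,-28,100],[-33,0,0],0.7],[[20,-35,125],[-42,0,0],0.7],[[30,-42,155],[-50,0,0],0.7],[[40,-50,180],[-59,0,0],0.7],[[44,-58,206],[-67,0,0],0.7]]}}

```text
time_s: 51.95
position: [0.4107, 0.0759, 0.1209]
tcp_rot: [[-0.0, 0.252, 0.968], [-0.0, 0.968, -0.252], [-1.0, -0.0, -0.0]]
force: [0.4, 0.4, -0.5]
opening: 0.7
```

Call:
{"method": "play_rows", "body": {"motion": [[[0,0,0],[-8,0,0],0.7],[[0,0,0],[-16,0,0],0.7],[[0,0,0],[-19.3,0,0],0.7],[[40,0,0],[-19.3,0,0],0.7],[[80,0,0],[-19.3,0,0],0.7],[[80,0,0],[-19.3,0,0],0.7],[[80,0,0],[-19.3,0,0],0.7]]}}

```text
time_s: 52.65
position: [0.4101, 0.0773, 0.0412]
tcp_rot: [[-0.002, -0.076, 0.997], [0.0, 0.997, 0.076], [-1.0, 0.0, -0.002]]
force: [0.2, -0.3, 0.3]
opening: 0.699
```

```bash
python3 -c "
from h import *
plan((.4064,.0783,.004,94.3))
s=bot.capture('side'); crop(s,310,220,120,90,6,'s38.png')"
```

```text
t 52.65 pos [0.4046 0.0783 0.0697] phi 94.37 tilt [-0.12  0.01] open 60.8 F [ 0.2 -0.3  0.3] j1,j6 [ -5. -99.]
  shift [65.7 -0.1  1.8] turn 0.1
```

View pics/s38.png

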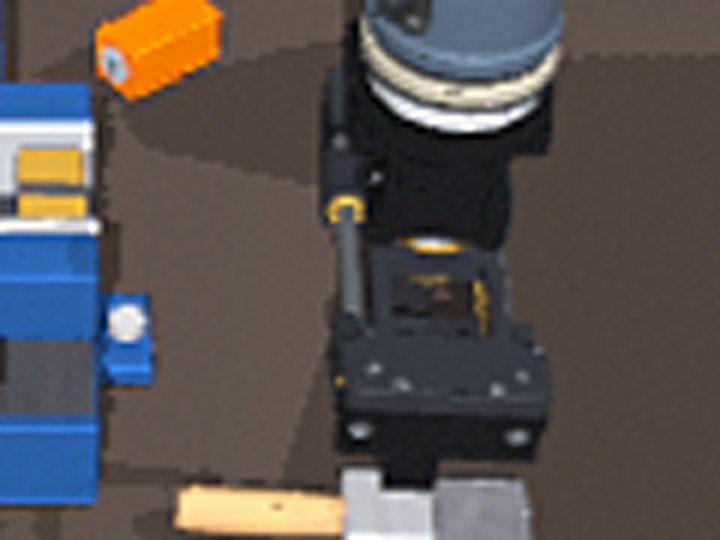

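Call:
{"method": "play_rows", "body": {"motion": [[[30,0,2],[0,0,0],0.7],[[55,0,2],[0,0,0],0.7],[[65,0,2],[0,0,0],0.7],[[65,0,2],[0,0,0],0.7],[[65,0,2],[0,0,0],0.3],[[65,0,2],[0,0,0],0.3],[[65,0,2],[0,0,0],0.3],[[65,0,2],[0,0,0],0.3]]}}

```text
time_s: 53.5
position: [0.4126, 0.0779, -0.0225]
tcp_rot: [[0.002, -0.078, 0.997], [-0.0, 0.997, 0.078], [-1.0, -0.0, 0.002]]
force: [0.2, -0.3, 8.0]
opening: 0.478
```

Call:
{"method": "play_rows", "body": {"motion": [[[0,0,0],[0,0,0],0.3],[[0,0,0],[0,0,0],0.3],[[-10,0,0],[0,0,0],0.3],[[-30,0,0],[0,0,0],0.3],[[-60,0,0],[0,0,0],0.3],[[-60,0,0],[0,0,0],0.3]]}}

```text
time_s: 54.1
position: [0.4136, 0.0779, 0.0394]
tcp_rot: [[0.006, -0.078, 0.997], [-0.0, 0.997, 0.078], [-1.0, -0.001, 0.006]]
force: [0.8, 1.3, -1.4]
opening: 0.476
```

```bash
python3 -c "
from h import *
plan((.571,.378,.10,4.3+.5))
s=bot.capture('side'); crop(s,310,210,120,90,6,'s39.png')"
```

```text
t 54.1 pos [0.4081 0.0789 0.0679] phi 94.46 tilt [ 0.32 -0.03] open 41.4 F [ 0.8  1.3 -1.4] j1,j6 [ -5. -99.]
  shift [-32.1 285.5 185.7] turn 89.7
```

View pics/s39.png

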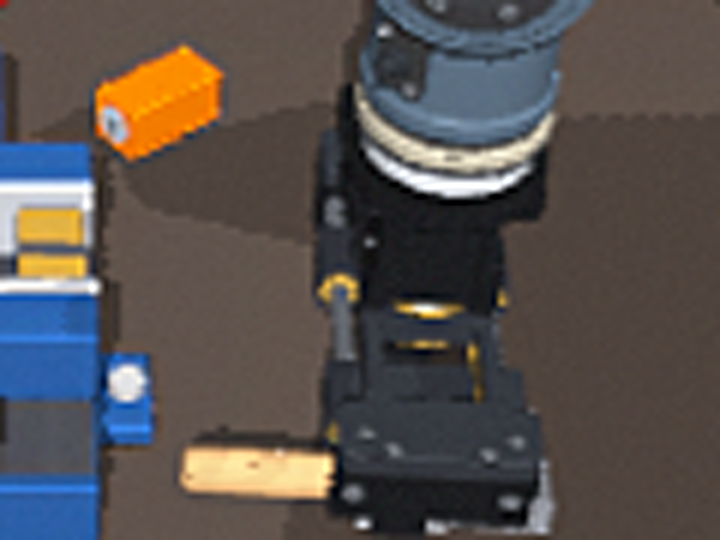

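Call:
{"method": "play_rows", "body": {"motion": [[[-40,0,0],[0,0,0],0.3],[[-80,10,0],[8,0,0],0.3],[[-100,45,20],[16,0,0],0.3],[[-100,85,45],[24,0,0],0.3],[[-100,125,70],[32,0,0],0.3],[[-100,165,95],[40,0,0],0.3],[[-100,205,120],[48,0,0],0.3],[[-100,245,150],[56,0,0],0.3]]}}

```text
time_s: 54.95
position: [0.5415, 0.3353, 0.1351]
tcp_rot: [[-0.003, 0.786, 0.618], [-0.001, 0.618, -0.786], [-1.0, -0.004, -0.001]]
force: [0.4, -0.3, -0.7]
opening: 0.48
```

```bash
python3 -c "
from h import *
plan((.571,.378,.10,.9))"
```

```text
t 54.95 pos [0.536  0.3363 0.1636] phi 38.15 tilt [-0.19 -0.08] open 41.8 F [ 0.4 -0.3 -0.7] j1,j6 [ 22. -16.]
  shift [ 63.6  53.3 -11.1] turn 37.2
```

Call:
{"method": "play_rows", "body": {"motion": [[[0,20,-4],[8,0,0],0.3],[[0,40,-8],[16,0,0],0.3],[[0,53,-11],[24,0,0],0.3],[[0,53,-11],[32,0,0],0.3],[[20,53,-11],[37,0,0],0.3],[[50,53,-11],[37,0,0],0.3],[[80,53,-11],[37,0,0],0.3],[[100,53,-11],[37,0,0],0.3]]}}

```text
time_s: 55.75
position: [0.5747, 0.3742, 0.0326]
tcp_rot: [[-0.006, 1.0, 0.025], [-0.003, 0.025, -1.0], [-1.0, -0.006, 0.002]]
force: [-0.2, 0.5, -0.6]
opening: 0.481
```

Call:
{"method": "play_rows", "body": {"motion": [[[0,0,0],[0,0,0],0.3],[[0,0,0],[0,0,0],0.3]]}}

```text
time_s: 55.95
position: [0.5765, 0.375, 0.0355]
tcp_rot: [[-0.002, 1.0, 0.025], [-0.001, 0.025, -1.0], [-1.0, -0.002, 0.001]]
force: [0.6, -0.5, -1.0]
opening: 0.481
```

```bash
python3 -c "
from h import *
plan((.571,.378,.012,.9))
s=bot.capture('side'); crop(s,230,300,200,150,4,'s40.png')
s=bot.capture('top'); crop(s,50,200,160,160,4,'t40.png')"
```

```text
t 55.95 pos [0.571 0.376 0.064] phi 1.43 tilt [-0.12 -0.05] open 41.8 F [ 0.6 -0.5 -1. ] j1,j6 [24. 22.]
  shift [52.  0. -2.] turn 0.5
```

View pics/s40.png

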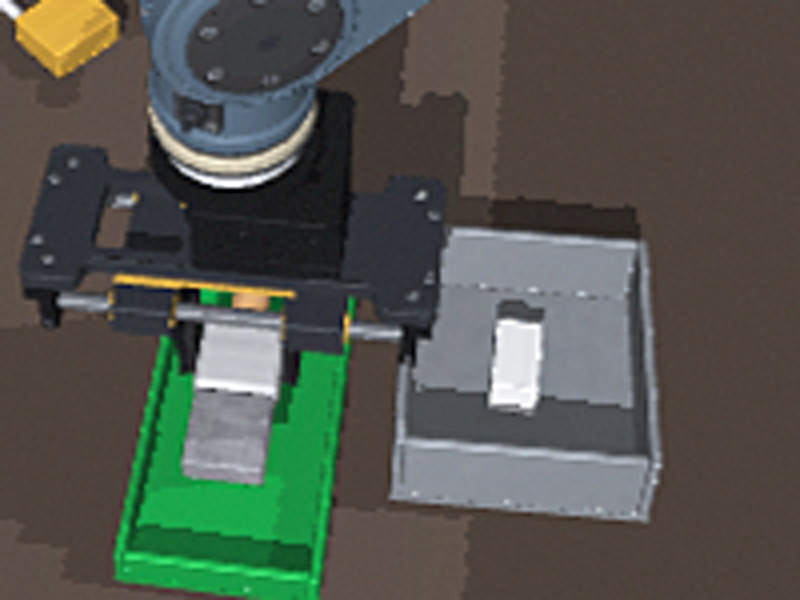

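View pics/t40.png

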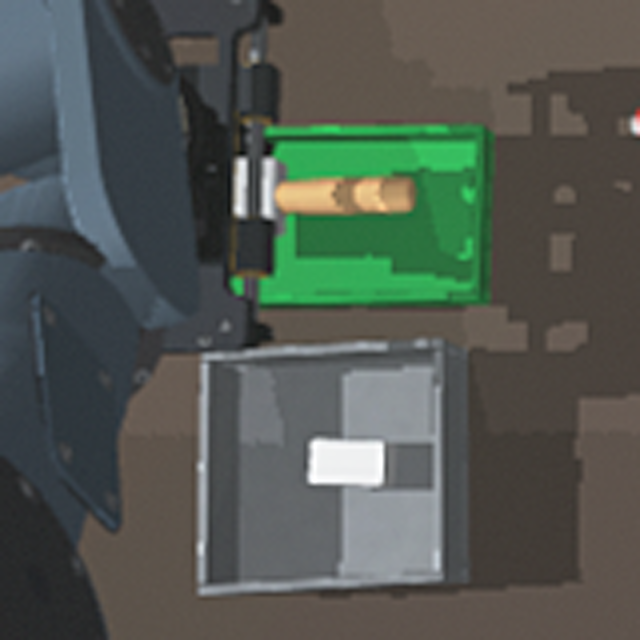

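Call:
{"method": "play_rows", "body": {"motion": [[[20,0,-2],[0,0,0],0.3],[[38,0,-2],[0,0,0],0.3],[[48,0,-2],[0,0,0],0.3],[[50,0,-2],[0,0,0],0.3],[[50,0,-2],[0,0,0],0.3]]}}

```text
time_s: 56.55
position: [0.577, 0.3772, -0.0137]
tcp_rot: [[-0.001, 1.0, 0.025], [-0.0, 0.025, -1.0], [-1.0, -0.001, 0.0]]
force: [-0.1, 0.1, -1.8]
opening: 0.477
```

Call:
{"method": "play_rows", "body": {"motion": [[[0,0,0],[0,0,0],0.56],[[0,0,0],[0,0,0],0.56],[[0,0,0],[0,0,0],0.56],[[-30,0,0],[0,0,0],0.56],[[-70,0,0],[0,0,0],0.56],[[-110,0,0],[0,0,0],0.56],[[-150,0,0],[0,0,0],0.56],[[-150,0,0],[0,0,0],0.56]]}}

```text
time_s: 57.35
position: [0.5819, 0.3796, 0.1447]
tcp_rot: [[0.014, 1.0, 0.025], [0.006, 0.025, -1.0], [-1.0, 0.014, -0.006]]
force: [1.4, 0.5, 1.0]
opening: 0.561
```

```bash
python3 st.py; python3 -c "
from h import *
plan((.30,.5,.2,60))
s=bot.capture('side'); cv2.imwrite('pics/s41.png',s['img'])"
```

```text
t 57.35 pos [0.5764 0.3806 0.1732] phi 1.45 tilt [0.79 0.36] open 48.8 F [1.4 0.5 1. ] j1,j6 [24. 22.]
[ 13.44825713 399.07172714]
t 57.35 pos [0.5764 0.3806 0.1732] phi 1.45 tilt [0.79 0.36] open 48.8 F [1.4 0.5 1. ] j1,j6 [24. 22.]
  shift [ -26.8 -273.3 -126.3] turn -58.6
```

View pics/s41.png

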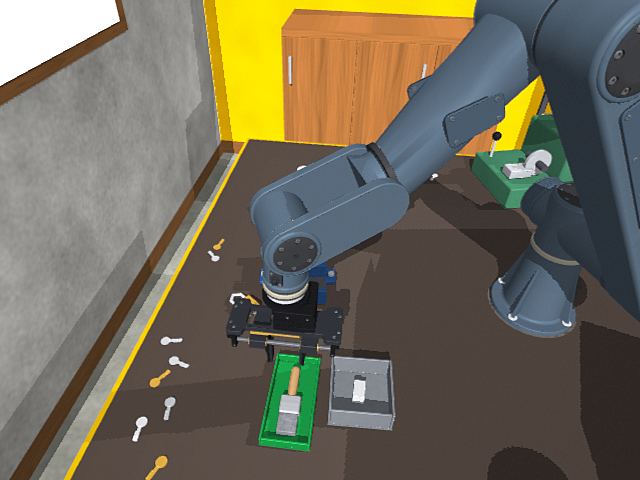

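Call:
{"method": "play_rows", "body": {"motion": [[[-20,-40,-20],[0,0,0],0.56],[[-20,-80,-50],[0,0,0],0.56],[[-20,-120,-80],[0,0,0],0.56],[[-20,-160,-110],[0,0,0],0.56],[[-20,-200,-130],[0,0,0],0.56],[[-20,-230,-150],[0,0,0],0.56],[[-20,-230,-150],[0,0,0],0.56],[[-20,-230,-150],[0,0,0],0.56]]}}

```text
time_s: 58.2
position: [0.3422, 0.5213, 0.1554]
tcp_rot: [[-0.001, 1.0, 0.027], [-0.002, 0.027, -1.0], [-1.0, -0.001, 0.002]]
force: [-0.7, 0.8, -0.3]
opening: 0.558
```

```bash
python3 st.py; python3 -c "
from h import *
s=bot.capture('side'); cv2.imwrite('pics/s42.png',s['img']); crop(s,240,200,120,90,6,'s42v.png')
c=bot.capture('top'); cv2.imwrite('pics/t42.png',c['img']); crop(c,205,160,200,150,4,'t42v.png'); crop(c,60,210,130,90,6,'t42b.png')
P=np.load('P.npy')"
```

```text
t 58.2 pos [0.3367 0.5223 0.1839] phi 1.57 tilt [-0.06 -0.12] open 48.6 F [-0.7  0.8 -0.3] j1,j6 [46. 45.]
[-204.05644892  572.86390438]
```

View pics/s42.png

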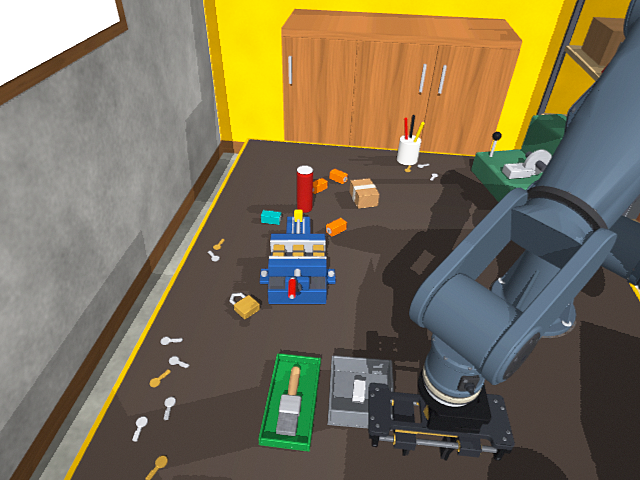

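View pics/t42v.png

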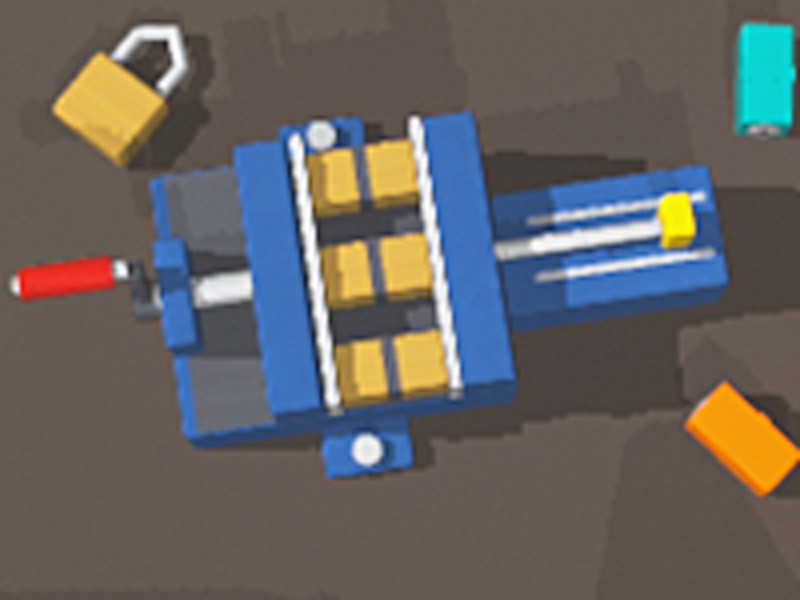

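View pics/t42b.png

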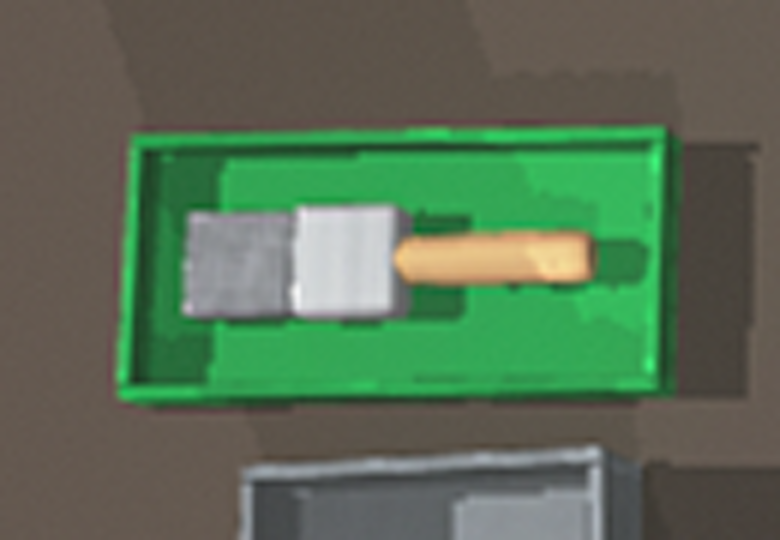

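View pics/s42v.png

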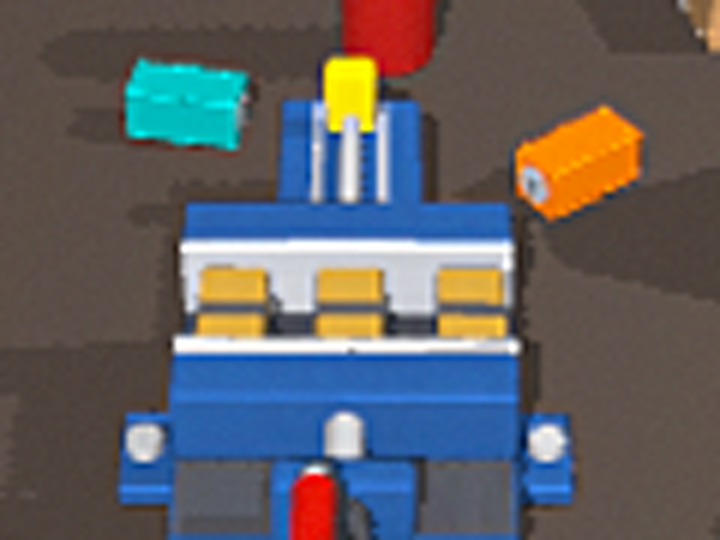

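```bash
python3 -c "
from h import *
P=np.load('P.npy'); c=bot.capture('top')
a,b=[w2v(P,onz(c,q[0]/4+205,q[1]/4+160,.0935)) for q in((566,236),(677,220))]; print(a,b,b-a)
A=lambda a:V2W(P,[[-.035*np.sin(a),.153,.072+.035*np.cos(a)]])
for d in(690,700,710): print(d,((proj(c,A(np.radians(d)))[0]-[205,160]+.5)*4).round(0))
for q in [(293,138),(336,410)]: print('jaw',w2v(P,onz(c,q[0]/4+205,q[1]/4+160,.09)))
s=bot.capture('side')
o=np.array([240,200])
for d in(690,700,710): print(d,((proj(s,A(np.radians(d)))[0]-[220,190]+.5)*4).round(0))
"
```

```text
[  -1.18514751 -113.73025296] [  -1.22871167 -174.50493524] [-4.35641640e-02 -6.07746823e+01]
690 [ 69. 272.]
700 [ 70. 281.]
710 [ 70. 291.]
jaw [75.30102127 24.58533952]
jaw [-76.29265112  22.14233332]
690 [281. 398.]
700 [290. 395.]
710 [300. 393.]
```

```bash
python3 -c "
from rig import bot
print(bot.hand_in())"
```

```text
the job is handed in; nothing more can be done
None
```

The job is done and handed in at about 58 s of robot time.

**What I did**
- **Prop bar:** I drew the yellow knob back until it stopped firmly, with about 36 N against the end stop. The pictures put its travel at about 61 mm. It had started about 15 mm out, so that agrees with the 76 mm stop.
- **Offcut:** one was present, and it is now in the grey scrap box.
- **Barrels:** all three brass ones lie side by side between the jaws, each running from jaw to jaw. The orange and turquoise look-alikes were not touched.
- **Crank:** I turned the red handle clockwise to about 697–708°. That puts the jaw roughly 3 mm past first touch, where 1.5 mm counts as firm.
- **Brush:** it was laid in the green tray last.

**What the last checks showed**
- The final pictures from both cameras show all of the above.
- The can, padlock and carton are where they were.
- The gripper is clear and touching nothing.

**What disagreed**
- **Position offset:** the reported gripper position did not match the cameras. The real fingertips were about 28 mm higher and 5.5 mm nearer in x. My first grasp at the knob closed above it, and I pulled back on nothing. I found the offset by touching the vise bed and the bench gently, under 30 N, and allowed for it in every later move.
- **Jaw reading:** the last picture put the jaw face at about y = 23 mm, against about 20 mm expected. The same measurement read about 2 mm high at the start, so I take it as measurement error.

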